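# Sort full from empty tubs onto the food warmer

## Robot

A 6-joint arm with a two-finger parallel gripper is mounted at the origin on the work surface. World frame = base frame: x ahead of the robot, y to its left, z up, the work surface at z = 0. Lengths are in m, angles in rad, forces in N, time in s.
With the tool pointing down it reaches from about 0.25 to 0.8 m from the base axis. Payload 8.5 kg.
Tool frame: the origin (TCP) lies at the very end of the fingers, on their centre line; the grasp point (between the pads) lies robot.hold_point_z behind it (robot.hold_point_z is the distance from the TCP to the grasp point, in m); y points along the fingers, x is the direction in which the jaws open and shut, and the axes are right-handed (so a half turn about y gives the same grasp; the last joint's range is limited). The gripper opens to 85 mm and grips with 20 to 120 N. Pads are 22 mm wide; open, the fingers measure 114 mm over their backs; the gripper's body (76 mm by 85 mm) begins 54 mm behind the grasp point. The pads swing forward as they close: fully open they stand 13 mm farther back than shut.
Start: joints at [-1.129, 0.238, -0.013, 1.319, 0, 1.571], TCP at [0.224, -0.475, 0.231] pointing down, gripper open.
Joint ranges: [-2.66, 2.66], [-1.03, 1.9], [-1.14, 1.46], [-1.82, 2.27], [-1.45, 1.34], [-3.14, 3.14]. Speed limits (rad/s): [2.22, 2.22, 2.79, 3.14, 3.14, 3.14].

## Interface

Orientations are given as a unit quaternion [x, y, z, w].
In Python, from bench import robot gives the robot as it stands.
- The arm moves only by the tool arm_command, never from a script. Its argument "commands" is a list of rows, each an object with "xyz": the shift along the tool's x, y, z in mm, a list of three; "dr": the turn, a rotation vector about the tool's x, y, z in rad, a list of three; "gripper": the closure, from 0 (fully open) to 1 (shut). A call has 1 to 20 rows; each row shifts and turns the commanded pose from where the row before left it, along the tool's axes as they then stand; what a row does not reach is not made up. A row lasts 1/8 s, in which the tool goes at most 62.5 mm and 10.7 degrees, less where a joint would pass 70% of its speed; a pose out of reach is approached as far as the arm can. A call with a gripper value outside its range is refused whole. The fingers move at their own pace and stop on an object; "newtons" is the grip in N (left out, the last holds). Time passes only in rows, so rows that do not move let the fingers close. It gives the time, the measured TCP pose, the force and the opening at its end, in the units of the state.
- robot.read_state(): the state, without advancing time (a new reading comes with each control period).
- robot.camera(name): name is "scene" or "top" or "wrist"; returns a dict with "pixels" (420x560x3 uint8, blue, green, red), "fx", "fy", "cx", "cy" (pixels), "rvec" (rotation vector, rad) and "tvec" (3), from world to camera coordinates, as OpenCV has them. Camera axes: x right, y down, z forward; pixel columns grow to the right and rows downward; lengths in m; the calibration is good to about 2 mm. A picture is of the moment at which its call begins. There is no depth.
- robot.sign_off(): hands the job in, once; it reports no verdict.
The state is a dict: "t": time; "joints": joint angles; "joint_velocities": joint speeds; "effort": joint torques, N m; "eef_pos": TCP position; "tool_rot": TCP orientation; "ft_force": force on the tool from outside, world axes, zero at the start; "moment": the same for the moment, N m; "grip_width": finger opening in m.
Only numpy, scipy, OpenCV 4.12 (cv2) and the standard library are available. Lean on these libraries where they do the work, as an engineer would, in place of code of your own. Each camera call takes 0.05 s, during which the arm holds its last target.

## Task

Some of the look-alike lidded tubs are full and the others are empty: lift each one to feel its weight, stand the full ones upright in single file in the warmer's lane (open its jaw first if it is in the way) and stand the empty ones upright in the returns crate, setting them down rather than dropping them. When all are sorted, slide the jaw gently along until the full tubs are pressed snugly against each other and the end stop, leave it there, and only then set the heat lever to the long mark. Leave the other things on the counter where they are.

Things in the scene. Friction and masses are not known exactly. Their poses are not given: they have to be found in the camera images.
- tub_a: lidded opaque tub, one of three to five look-alikes, one to three of them full: upright cylinder 60 mm in diameter, 70 mm high, white with a flat white lid; origin at the centre of its underside, z up. At first on the table in front or to the left of the warmer. Empty ones weigh 30 to 50 g, full ones 210 to 320 g; only weight tells them apart. Rigid; grip round the middle with 10 to 20 N
- tub_b: lidded opaque tub, one of three to five look-alikes, one to three of them full: upright cylinder 60 mm in diameter, 70 mm high, white with a flat white lid; origin at the centre of its underside, z up. At first on the table in front or to the left of the warmer. Empty ones weigh 30 to 50 g, full ones 210 to 320 g; only weight tells them apart. Rigid; grip round the middle with 10 to 20 N
- tub_c: lidded opaque tub, one of three to five look-alikes, one to three of them full: upright cylinder 60 mm in diameter, 70 mm high, white with a flat white lid; origin at the centre of its underside, z up. At first on the table in front or to the left of the warmer. Empty ones weigh 30 to 50 g, full ones 210 to 320 g; only weight tells them apart. Rigid; grip round the middle with 10 to 20 N
- tub_d: lidded opaque tub, one of three to five look-alikes, one to three of them full: upright cylinder 60 mm in diameter, 70 mm high, white with a flat white lid; origin at the centre of its underside, z up. At first on the table in front or to the left of the warmer. Empty ones weigh 30 to 50 g, full ones 210 to 320 g; only weight tells them apart. Rigid; grip round the middle with 10 to 20 N
- tub_e: lidded opaque tub, one of three to five look-alikes, one to three of them full: upright cylinder 60 mm in diameter, 70 mm high, white with a flat white lid; origin at the centre of its underside, z up. At first on the table in front or to the left of the warmer. Empty ones weigh 30 to 50 g, full ones 210 to 320 g; only weight tells them apart. Rigid; grip round the middle with 10 to 20 N
- warmer: fixed steel food warmer: plate 150 mm (its x) by 430 mm (its y), upper face 30 mm above the table; origin on the table. The lane lies on x = 0 along y, between rails 10 mm high (inner faces 72 mm apart), from the end stop at y = -130 mm to the jaw on the +y side; 245 mm long when open: room for three tubs. Control box at y = -227 to -145 mm, top 50 mm above the table
- end_stop (a point): fixed steel plate 68 mm wide and 50 mm high across the lane's -y end; origin at the foot of its face that the tubs rest against (30 mm above the table); axes as the warmer's, the tubs lie on its +y side
- jaw_pad (a point): aluminium plate 62 mm wide and 47 mm high, 8 mm thick, of the sliding jaw, facing the end stop; origin at the foot of the face that touches the tubs, on the lane's centre line; axes as the warmer's, the tubs lie on its -y side. It moves with the jaw
- jaw (a joint): slide of the jaw along the lane, m: 0 wide open (pad 245 mm from the end stop), grows as it closes towards the end stop (the warmer's -y), up to 0.20. About 2 N of friction, stays where it is left; a row of full tubs adds up to about 7 N while it is pushed along, with a brief jolt as each tub is met, before it stops at the end stop. It may start part-closed
- jaw_handle (a point): grip point of the jaw's upright black handle, 14 mm thick along the lane, 36 mm wide across it; the point is 10 mm below the handle's top (106 mm above the table) and 52 mm behind the pad's face; 37 mm are free between handle and pad
- heat_lever (a joint): angle of the heat lever, rad: 0 is off (leaning 0.7 rad towards the robot, the warmer's -x), grows as it swings to the warmer's +x, up to 1.4; upright at 0.7; the long mark on the white disc beside it is at 1.0 (0.3 rad past upright), short marks at 0, 0.35, 0.7 and 1.4. Stays where it is left (about 1.5 N at the knob)
- lever_knob (a point): centre of the lever's black knob, a cylinder along the hinge direction, 18 mm in diameter, 24 mm long; it can be pinched from above by its two flat ends. The hinge line runs along the warmer's y axis at its x = 0, 50 mm above the table; the knob is 80 mm from it, at the warmer's y = -175 mm
- crate: low grey returns crate, fixed, open on top, 130 mm (its x) by 230 mm (its y), 32 mm high, walls and floor 5 mm; origin at the centre of its underside on the table, on the robot's right. Room for two tubs side by side along y
- tall_tub: bystander: bigger tub of the same kind, 84 mm in diameter and 105 mm high; not part of the order
- sauce_jar: bystander: sauce jar 56 mm in diameter, 85 mm high
- spoon: bystander: steel spoon 170 mm long lying flat on the robot's side of the tubs; origin near its middle

How it is judged:
On the way, in this order (a step that is already met when the one before it is completed fails the run):
1. every tub in the lane or in the crate, and the jaw pressing the row against the end stop (at least 1 N at both ends) (((x of tub_a in the frame of warmer between -0.014 and 0.014 m and z of tub_a in the frame of warmer between 0.024 and 0.036 m and y of tub_a in the frame of end_stop above 0.024 m and y of tub_a in the frame of jaw_pad below -0.024 m) or (x of tub_a in the frame of crate between -0.05 and 0.05 m and y of tub_a in the frame of crate between -0.095 and 0.095 m and z of tub_a in the frame of crate between 0 and 0.015 m)) and angle between each of tub_a, tub_b, tub_c, tub_d, tub_e's own z axis and vertical below 0.12 rad and linear speed of each of tub_a, tub_b, tub_c, tub_d, tub_e below 0.03 m/s and ((x of tub_b in the frame of warmer between -0.014 and 0.014 m and z of tub_b in the frame of warmer between 0.024 and 0.036 m and y of tub_b in the frame of end_stop above 0.024 m and y of tub_b in the frame of jaw_pad below -0.024 m) or (x of tub_b in the frame of crate between -0.05 and 0.05 m and y of tub_b in the frame of crate between -0.095 and 0.095 m and z of tub_b in the frame of crate between 0 and 0.015 m)) and ((x of tub_c in the frame of warmer between -0.014 and 0.014 m and z of tub_c in the frame of warmer between 0.024 and 0.036 m and y of tub_c in the frame of end_stop above 0.024 m and y of tub_c in the frame of jaw_pad below -0.024 m) or (x of tub_c in the frame of crate between -0.05 and 0.05 m and y of tub_c in the frame of crate between -0.095 and 0.095 m and z of tub_c in the frame of crate between 0 and 0.015 m)) and ((x of tub_d in the frame of warmer between -0.014 and 0.014 m and z of tub_d in the frame of warmer between 0.024 and 0.036 m and y of tub_d in the frame of end_stop above 0.024 m and y of tub_d in the frame of jaw_pad below -0.024 m) or (x of tub_d in the frame of crate between -0.05 and 0.05 m and y of tub_d in the frame of crate between -0.095 and 0.095 m and z of tub_d in the frame of crate between 0 and 0.015 m)) and ((x of tub_e in the frame of warmer between -0.014 and 0.014 m and z of tub_e in the frame of warmer between 0.024 and 0.036 m and y of tub_e in the frame of end_stop above 0.024 m and y of tub_e in the frame of jaw_pad below -0.024 m) or (x of tub_e in the frame of crate between -0.05 and 0.05 m and y of tub_e in the frame of crate between -0.095 and 0.095 m and z of tub_e in the frame of crate between 0 and 0.015 m)) and ((x of tub_a in the frame of warmer between -0.014 and 0.014 m and y of tub_a in the frame of jaw_pad between -0.035 and -0.02 m) or (x of tub_b in the frame of warmer between -0.014 and 0.014 m and y of tub_b in the frame of jaw_pad between -0.035 and -0.02 m) or (x of tub_c in the frame of warmer between -0.014 and 0.014 m and y of tub_c in the frame of jaw_pad between -0.035 and -0.02 m) or (x of tub_d in the frame of warmer between -0.014 and 0.014 m and y of tub_d in the frame of jaw_pad between -0.035 and -0.02 m) or (x of tub_e in the frame of warmer between -0.014 and 0.014 m and y of tub_e in the frame of jaw_pad between -0.035 and -0.02 m)) and ((x of tub_a in the frame of warmer between -0.014 and 0.014 m and y of tub_a in the frame of end_stop between 0.02 and 0.035 m) or (x of tub_b in the frame of warmer between -0.014 and 0.014 m and y of tub_b in the frame of end_stop between 0.02 and 0.035 m) or (x of tub_c in the frame of warmer between -0.014 and 0.014 m and y of tub_c in the frame of end_stop between 0.02 and 0.035 m) or (x of tub_d in the frame of warmer between -0.014 and 0.014 m and y of tub_d in the frame of end_stop between 0.02 and 0.035 m) or (x of tub_e in the frame of warmer between -0.014 and 0.014 m and y of tub_e in the frame of end_stop between 0.02 and 0.035 m)) and (contact force between jaw and tub_a above 1 N or contact force between jaw and tub_b above 1 N or contact force between jaw and tub_c above 1 N or contact force between jaw and tub_d above 1 N or contact force between jaw and tub_e above 1 N) and (contact force between stop_plate and tub_a above 1 N or contact force between stop_plate and tub_b above 1 N or contact force between stop_plate and tub_c above 1 N or contact force between stop_plate and tub_d above 1 N or contact force between stop_plate and tub_e above 1 N)), for 0.2 s.
2. heat lever at the long mark (1.0 rad, within 0.08) (value of joint heat_lever between 0.92 and 1.08 rad), for 0.2 s.
At the end, for the whole second after the job is handed in: Full tubs upright in the lane (within 14 mm of its centre line), weighing over 0.9 N on the plate; empty ones upright on the crate's floor, weighing under 1.0 N; jaw pad and end stop each within 5 mm of a tub; heat lever within 0.08 rad of the long mark (1.0); all at rest (all of step 2 and ((x of tub_a in the frame of warmer between -0.014 and 0.014 m and z of tub_a in the frame of warmer between 0.024 and 0.036 m and y of tub_a in the frame of end_stop above 0.024 m and y of tub_a in the frame of jaw_pad below -0.024 m and contact force between hot_plate and tub_a above 0.9 N) or (x of tub_a in the frame of crate between -0.05 and 0.05 m and y of tub_a in the frame of crate between -0.095 and 0.095 m and z of tub_a in the frame of crate between 0 and 0.015 m and contact force between crate and tub_a below 1 N)) and angle between each of tub_a, tub_b, tub_c, tub_d, tub_e's own z axis and vertical below 0.12 rad and linear speed of each of tub_a, tub_b, tub_c, tub_d, tub_e below 0.03 m/s and ((x of tub_b in the frame of warmer between -0.014 and 0.014 m and z of tub_b in the frame of warmer between 0.024 and 0.036 m and y of tub_b in the frame of end_stop above 0.024 m and y of tub_b in the frame of jaw_pad below -0.024 m and contact force between hot_plate and tub_b above 0.9 N) or (x of tub_b in the frame of crate between -0.05 and 0.05 m and y of tub_b in the frame of crate between -0.095 and 0.095 m and z of tub_b in the frame of crate between 0 and 0.015 m and contact force between crate and tub_b below 1 N)) and ((x of tub_c in the frame of warmer between -0.014 and 0.014 m and z of tub_c in the frame of warmer between 0.024 and 0.036 m and y of tub_c in the frame of end_stop above 0.024 m and y of tub_c in the frame of jaw_pad below -0.024 m and contact force between hot_plate and tub_c above 0.9 N) or (x of tub_c in the frame of crate between -0.05 and 0.05 m and y of tub_c in the frame of crate between -0.095 and 0.095 m and z of tub_c in the frame of crate between 0 and 0.015 m and contact force between crate and tub_c below 1 N)) and ((x of tub_d in the frame of warmer between -0.014 and 0.014 m and z of tub_d in the frame of warmer between 0.024 and 0.036 m and y of tub_d in the frame of end_stop above 0.024 m and y of tub_d in the frame of jaw_pad below -0.024 m and contact force between hot_plate and tub_d above 0.9 N) or (x of tub_d in the frame of crate between -0.05 and 0.05 m and y of tub_d in the frame of crate between -0.095 and 0.095 m and z of tub_d in the frame of crate between 0 and 0.015 m and contact force between crate and tub_d below 1 N)) and ((x of tub_e in the frame of warmer between -0.014 and 0.014 m and z of tub_e in the frame of warmer between 0.024 and 0.036 m and y of tub_e in the frame of end_stop above 0.024 m and y of tub_e in the frame of jaw_pad below -0.024 m and contact force between hot_plate and tub_e above 0.9 N) or (x of tub_e in the frame of crate between -0.05 and 0.05 m and y of tub_e in the frame of crate between -0.095 and 0.095 m and z of tub_e in the frame of crate between 0 and 0.015 m and contact force between crate and tub_e below 1 N)) and ((x of tub_a in the frame of warmer between -0.014 and 0.014 m and y of tub_a in the frame of jaw_pad between -0.035 and -0.02 m) or (x of tub_b in the frame of warmer between -0.014 and 0.014 m and y of tub_b in the frame of jaw_pad between -0.035 and -0.02 m) or (x of tub_c in the frame of warmer between -0.014 and 0.014 m and y of tub_c in the frame of jaw_pad between -0.035 and -0.02 m) or (x of tub_d in the frame of warmer between -0.014 and 0.014 m and y of tub_d in the frame of jaw_pad between -0.035 and -0.02 m) or (x of tub_e in the frame of warmer between -0.014 and 0.014 m and y of tub_e in the frame of jaw_pad between -0.035 and -0.02 m)) and ((x of tub_a in the frame of warmer between -0.014 and 0.014 m and y of tub_a in the frame of end_stop between 0.02 and 0.035 m) or (x of tub_b in the frame of warmer between -0.014 and 0.014 m and y of tub_b in the frame of end_stop between 0.02 and 0.035 m) or (x of tub_c in the frame of warmer between -0.014 and 0.014 m and y of tub_c in the frame of end_stop between 0.02 and 0.035 m) or (x of tub_d in the frame of warmer between -0.014 and 0.014 m and y of tub_d in the frame of end_stop between 0.02 and 0.035 m) or (x of tub_e in the frame of warmer between -0.014 and 0.014 m and y of tub_e in the frame of end_stop between 0.02 and 0.035 m)) and velocity of joint heat_lever between -0.05 and 0.05 rad/s); the robot touches nothing.
It fails at once if a bystander (tall tub, sauce jar, spoon) is moved by more than 5 cm (distance of any of tall_tub, sauce_jar, spoon from where it was at the start of the episode above 0.05 m).
It fails at once if a tub is dropped (falls freely by more than about 5 cm) ((linear speed of tub_a above 1 m/s and contact force between tub_a and the fingers below 0.1 N) or (linear speed of tub_b above 1 m/s and contact force between tub_b and the fingers below 0.1 N) or (linear speed of tub_c above 1 m/s and contact force between tub_c and the fingers below 0.1 N) or (linear speed of tub_d above 1 m/s and contact force between tub_d and the fingers below 0.1 N) or (linear speed of tub_e above 1 m/s and contact force between tub_e and the fingers below 0.1 N)).
It fails at once if the jaw squeezes a tub with more than 40 N (contact force between jaw and tub_a above 40 N or contact force between jaw and tub_b above 40 N or contact force between jaw and tub_c above 40 N or contact force between jaw and tub_d above 40 N or contact force between jaw and tub_e above 40 N).
Of tub_a, tub_b, tub_c, tub_d, tub_e only 3 to 5 are there at a start; the rules pass over those that are not, and their reading is None.
At some moment in a run one of tub_a, tub_b, tub_c, tub_d, tub_e may be knocked a few centimetres aside while the robot is not near it.
It also fails if it takes over 210 s, if anything falls off the work surface, if the arm or the gripper's body presses on something with over 40 N, if the wrist force passes 120 N, or if a joint passes its speed limit or range.

## Working session

There is one attempt and no reset: what is moved stays moved. The work goes in short steps, Python scripts to look and compute and a tool call to move; the robot and the scene stay as the last step left them, time stands still between calls to the robot, and variables do not carry over. Pictures are saved under pics/ and viewed, and the job is handed in when it is done.

Besides the shell and the picture viewer there is one more tool, called after "Emit:" by a JSON object that holds its "name" and its "arguments". arm_command: Moves the arm, as the interface text tells. Its arguments: {"type":"object","properties":{"commands":{"type":"array"},"newtons":{"type":"number"}},"required":["commands"]}

```bash
ls; mkdir -p pics
python3 - <<'E'
from bench import robot
import cv2
s=robot.read_state()
print(s, robot.hold_point_z)
for n in ("scene","top","wrist"):
    c=robot.camera(n); cv2.imwrite(f"pics/{n}0.png",c["pixels"])
    print(n,c["fx"],c["fy"],c["cx"],c["cy"],c["rvec"],c["tvec"])
E
```

```text
pics
{'t': 0.0, 'joints': array([-1.12900453e+00,  2.38789156e-01, -1.42417008e-02,  1.31921634e+00,
       -4.32538347e-05,  1.57079704e+00]), 'joint_velocities': array([ 0.00089959, -0.00040872,  0.00053054,  0.00028926,  0.00028521,
        0.00086778]), 'effort': array([-1.04101798e-04, -5.38776541e+01,  3.46435654e+01,  1.83584215e-02,
       -4.91012952e-05,  1.70508753e-05]), 'eef_pos': array([ 0.22427892, -0.47422244,  0.23067813]), 'tool_rot': array([-0.59714089,  0.37874052, -0.3778574 ,  0.59766392]), 'ft_force': array([ 0.36471415, -0.37780319,  0.50789919]), 'moment': array([0.00093114, 0.02078662, 0.00496867]), 'grip_width': 0.085144784073688} 0.0187
scene 407.6660675645887 407.6660675645887 287.67276025202693 214.2312478410253 [ 1.08888683  2.43624777 -0.98575928] [ 0.29630717 -0.21826898  1.37866094]
top 521.3183405091861 521.3183405091861 276.6467105458347 207.40299939494258 [ 2.21384012 -2.15068938  0.041838  ] [0.03257336 0.49587186 1.65879933]
wrist 312.3521013148169 312.3521013148169 279.0543300296828 205.54957278577123 [-2.41856414  1.53333653  0.24574314] [-0.52464724 -0.04023208  0.38033337]
```

View pics/top0.png

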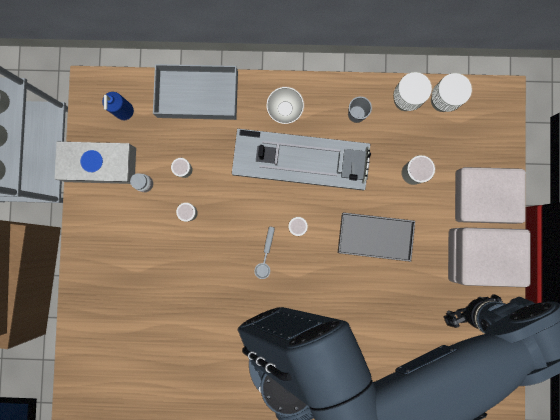

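View pics/scene0.png

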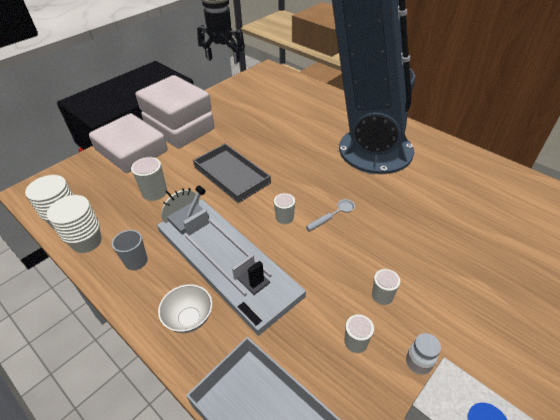

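Run:
```python
from scipy.spatial.transform import Rotation as R
print(R.from_quat([-0.59714089,  0.37874052, -0.3778574 ,  0.59766392]).as_matrix().round(3))
```

```text
[[ 0.428 -0.001  0.904]
 [-0.904  0.001  0.428]
 [-0.001 -1.    -0.   ]]
```

```bash
cat > h.py <<'E'
import numpy as np, cv2
from bench import robot
from scipy.spatial.transform import Rotation as R
def cast(c,uv,z):
    Rm=cv2.Rodrigues(np.array(c["rvec"],float))[0]; t=np.array(c["tvec"],float)
    uv=np.atleast_2d(uv); d=np.c_[(uv[:,0]-c["cx"])/c["fx"],(uv[:,1]-c["cy"])/c["fy"],np.ones(len(uv))]@Rm
    o=-Rm.T@t
    return o+d*((z-o[2])/d[:,2])[:,None]
def proj(c,P):
    K=np.array([[c["fx"],0,c["cx"]],[0,c["fy"],c["cy"]],[0,0,1]])
    return cv2.projectPoints(np.atleast_2d(np.array(P,float)),np.array(c["rvec"],float),np.array(c["tvec"],float),K,None)[0][:,0]
def lids(c):
    hsv=cv2.cvtColor(c["pixels"],cv2.COLOR_BGR2HSV)
    return hsv
E
python3 - <<'E'
from h import *
c=robot.camera("top")
p=c["pixels"]
cv2.imwrite("pics/top_w.png",cv2.resize(p[115:200,220:385],None,fx=4.8,fy=4.8,interpolation=cv2.INTER_CUBIC))
cv2.imwrite("pics/top_t.png",cv2.resize(p[140:285,120:320],None,fx=4,fy=4,interpolation=cv2.INTER_CUBIC))
c=robot.camera("scene")
cv2.imwrite("pics/sc_w.png",cv2.resize(c["pixels"][170:340,145:325],None,fx=3.5,fy=3.5,interpolation=cv2.INTER_CUBIC))
E
```

```text
(no output)
```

View pics/top_w.png

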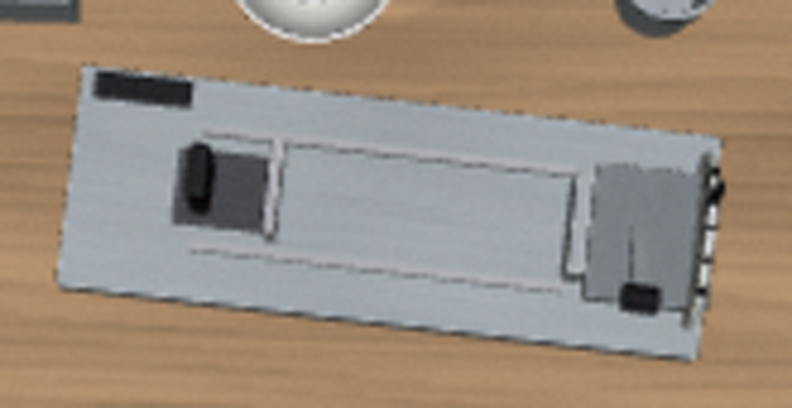

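View pics/top_t.png

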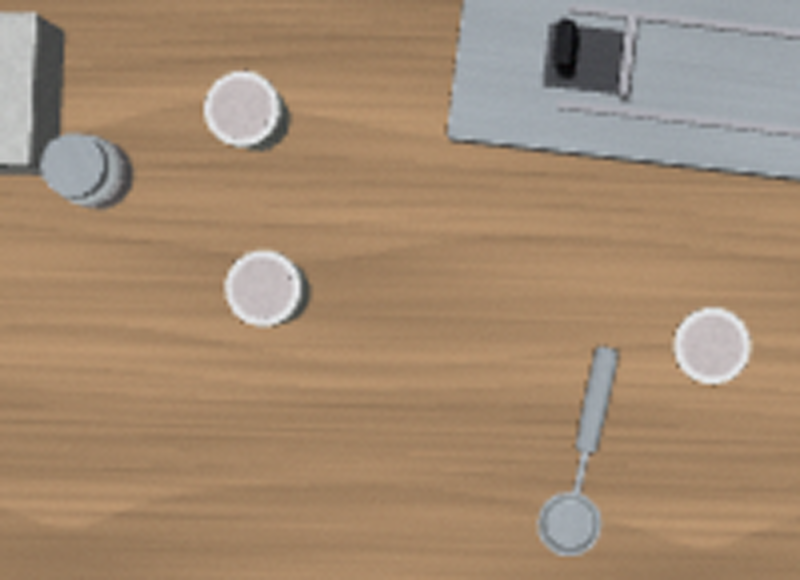

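View pics/sc_w.png

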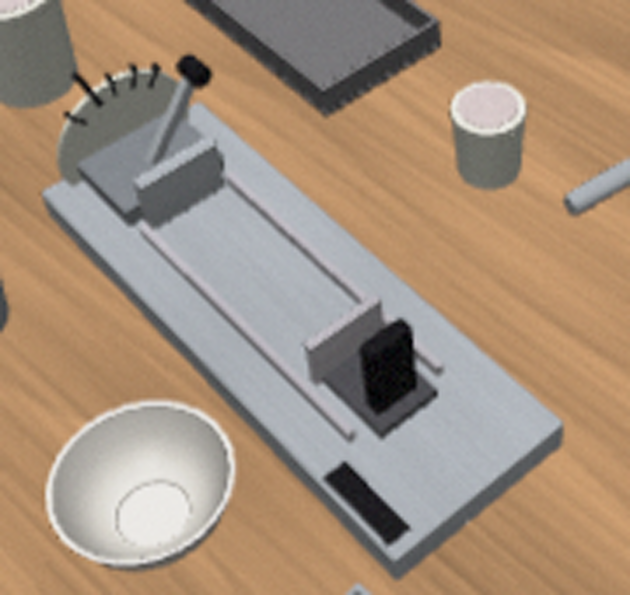

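```bash
cat > m.py <<'E'
from h import *
c=robot.camera("top")
q=np.array([[85,66],[58,289],[697,360],[722,138]])
px=(q+.5)/4.8-.5+[220,115]
P=cast(c,px,0.03)[:,:2]
print(P.round(4), np.linalg.norm(np.diff(P,axis=0),axis=1))
# y axis of warmer: from right end(-y) to left end(+y)
yv=(P[0]-P[3])+(P[1]-P[2]); xv=(P[0]-P[1])+(P[3]-P[2])
a=np.arctan2(-yv[0],yv[1]); b=np.arctan2(xv[1],xv[0]); print("yaw",a,b)
o=P.mean(0); print("warmer",o)
th=(2*a+b)/3; Rw=np.array([[np.cos(th),-np.sin(th)],[np.sin(th),np.cos(th)]])
def W(p,z): return (cast(c,(np.array(p)+.5)/4.8-.5+[220,115],z)[:,:2]-o)@Rw
print("pad top (z .077)",W([[276,140],[268,240],[285,140],[277,240]],.077))
print("handle top z.116",W([[200,145],[200,212],[188,178],[213,180]],.116))
print("stop top z.08",W([[572,180],[566,276]],.08))
print("knob",W([[640,298]],.111))
# lids
hsv=cv2.cvtColor(c["pixels"],cv2.COLOR_BGR2HSV)
m=((hsv[...,1]<45)&(hsv[...,2]>170)).astype(np.uint8)*255
n,l,st,ce=cv2.connectedComponentsWithStats(m)
for i in range(1,n):
    if 150<st[i,4]<1500 : print(ce[i].round(1),st[i,2:],cast(c,ce[i],.07)[0].round(4))
# crate
g=c["pixels"][205:270,330:425]
cv2.imwrite("pics/crate.png",cv2.resize(g,None,fx=8,fy=8,interpolation=cv2.INTER_CUBIC))
E
python3 m.py
```

```text
[[ 0.7446  0.1805]
 [ 0.5941  0.1934]
 [ 0.5584 -0.2318]
 [ 0.7071 -0.2454]] [0.15106922 0.42668424 0.14928313]
yaw -0.08584186828876039 -0.08862157424733928
warmer [ 0.65105276 -0.0258356 ]
pad top (z .077) [[ 0.03170875  0.07893842]
 [-0.03370655  0.0765147 ]
 [ 0.03236601  0.0731388 ]
 [-0.03304635  0.07072846]]
handle top z.116 [[ 0.01616306  0.12486697]
 [-0.02625725  0.11983945]
 [-0.00560482  0.12993693]
 [-0.00508441  0.11406344]]
stop top z.08 [[ 0.0268217  -0.11399437]
 [-0.0355355  -0.11696147]]
knob [[-0.04835338 -0.16218231]]
[414.6  88. ] [ 34  33 857] [ 0.8782 -0.375   0.07  ]
[454.7  89.1] [ 34  36 866] [ 0.8776 -0.4998  0.07  ]
[184.4  98.2] [ 73  35 910] [0.8279 0.3467 0.07  ]
[285.  105.8] [ 27  27 570] [0.8117 0.0289 0.07  ]
[420.9 168.4] [ 27  28 583] [ 0.6253 -0.3979  0.07  ]
[179.9 166.7] [ 19  19 276] [0.6106 0.3521 0.07  ]
[137.7 180.8] [ 14  15 166] [0.5627 0.4828 0.07  ]
[185.2 211.6] [ 19  19 279] [0.4703 0.33   0.07  ]
[297.7 226. ] [ 19  19 285] [ 0.4358 -0.0211  0.07  ]
```

View pics/crate.png

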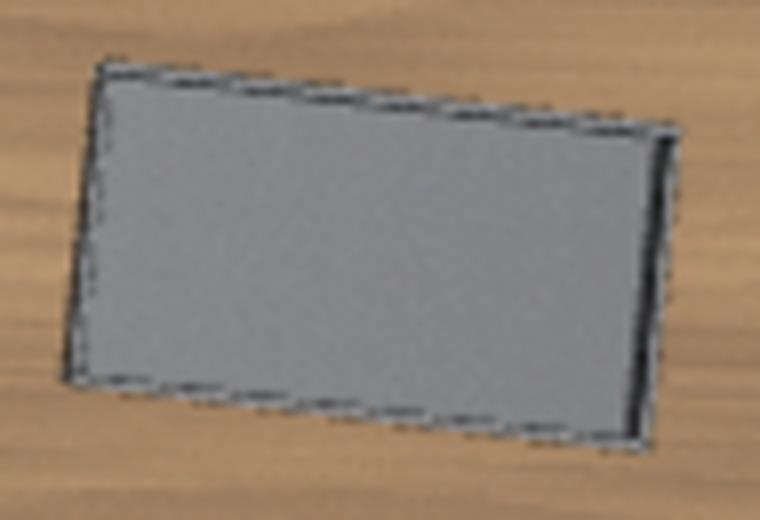

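```bash
cat >> m.py <<'E'
q=np.array([[103,62],[66,382],[648,450],[680,128]])
px=(q+.5)/8-.5+[330,205]
C=cast(c,px,0.032)[:,:2]; print(C.round(4),np.linalg.norm(np.diff(C,axis=0),axis=1))
yv=(C[0]-C[3])+(C[1]-C[2]); xv=(C[0]-C[1])+(C[3]-C[2])
print("crate",C.mean(0),np.arctan2(-yv[0],yv[1]),np.arctan2(xv[1],xv[0]))
print("stop foot",W([[572,180],[564,276]],.03))
s=robot.camera("scene")
def S(p,z): return (cast(s,(np.array(p)+.5)/3.5-.5+[145,170],z)[:,:2]-o)@Rw
print("scene: handle top",S([[398,325],[362,360],[412,345]],.116),"stop top",S([[136,187],[216,143],[222,152],[140,196]],.08),"knob",S([[193,70]],.111))
print("warmer corners scene",S([[398,562],[560,428],[45,195]],.03))
hs=cv2.cvtColor(s["pixels"],cv2.COLOR_BGR2HSV)
for x,y in [(147.5,166.5),(285,201),(386,280),(359,328)]: print(x,y,cast(s,[x,y],.07)[0].round(4))
E
python3 m.py
```

```text
[[ 0.7446  0.1805]
 [ 0.5941  0.1934]
 [ 0.5584 -0.2318]
 [ 0.7071 -0.2454]] [0.15106922 0.42668424 0.14928313]
yaw -0.08584186828876039 -0.08862157424733928
warmer [ 0.65105276 -0.0258356 ]
pad top (z .077) [[ 0.03170875  0.07893842]
 [-0.03370655  0.0765147 ]
 [ 0.03236601  0.0731388 ]
 [-0.03304635  0.07072846]]
handle top z.116 [[ 0.01616306  0.12486697]
 [-0.02625725  0.11983945]
 [-0.00560482  0.12993693]
 [-0.00508441  0.11406344]]
stop top z.08 [[ 0.0268217  -0.11399437]
 [-0.0355355  -0.11696147]]
knob [[-0.04835338 -0.16218231]]
[414.6  88. ] [ 34  35 862] [ 0.8779 -0.3748  0.07  ]
[454.7  89.1] [ 34  36 867] [ 0.8776 -0.4998  0.07  ]
[181.1  99. ] [ 52  29 792] [0.8251 0.3572 0.07  ]
[285.  105.8] [ 27  27 566] [0.8115 0.029  0.07  ]
[420.9 168.4] [ 27  28 583] [ 0.6253 -0.3979  0.07  ]
[180.  166.7] [ 19  19 275] [0.6105 0.352  0.07  ]
[137.7 180.8] [ 14  15 165] [0.5627 0.4828 0.07  ]
[185.2 211.6] [ 19  19 280] [0.4703 0.3299 0.07  ]
[297.7 226. ] [ 19  19 285] [ 0.4358 -0.0211  0.07  ]
[[ 0.4841 -0.1623]
 [ 0.3574 -0.1505]
 [ 0.3376 -0.3792]
 [ 0.4645 -0.3899]] [0.12724574 0.22955587 0.12735219]
crate [ 0.41088149 -0.27048538] -0.08602159357545029 -0.08835827379012415
stop foot [[ 0.03560347 -0.1180606 ]
 [-0.02884671 -0.11980367]]
scene: handle top [[-0.00513095  0.13310131]
 [ 0.02878157  0.13847992]
 [-0.00142413  0.15116532]] stop top [[ 0.03719913 -0.1171437 ]
 [-0.03152091 -0.11398198]
 [-0.02931195 -0.1030993 ]
 [ 0.03999458 -0.10755256]] knob [[-0.04974763 -0.16188503]]
warmer corners scene [[ 0.07540807  0.22051596]
 [-0.0667821   0.22010721]
 [ 0.07488044 -0.20455291]]
147.5 166.5 [ 0.6017 -0.4195  0.07  ]
285 201 [ 0.4384 -0.0126  0.07  ]
386 280 [0.4764 0.3332 0.07  ]
359 328 [0.6158 0.3567 0.07  ]
```

```bash
cat > go.py <<'E'
import sys
from h import *
a=[float(v) for v in sys.argv[1:]]
s=robot.read_state(); M=R.from_quat(s["tool_rot"])
d=np.array(a[:3])-s["eef_pos"]; yaw=a[3] if len(a)>3 else -0.087
x=np.array([np.cos(yaw),np.sin(yaw),0]); y=np.array([0,0,-1.]); T=R.from_matrix(np.c_[x,y,np.cross(x,y)])
print("t",round(s["t"],2),"tcp",s["eef_pos"].round(4),"grip",round(s["grip_width"],4),"F",s["ft_force"].round(2))
print("shift mm (in target axes)",(T.inv().apply(d)*1000).round(1),"dr",(M.inv()*T).as_rotvec().round(4),"joints",s["joints"].round(2))
E
python3 go.py 0.4358 -0.0211 0.2
```

```text
t 0.4 tcp [ 0.2244 -0.4745  0.2312] grip 0.0854 F [-0.28 -0.35  0.08]
shift mm (in target axes) [171.2  31.2 470.1] dr [-2.000e-04 -1.042e+00 -3.000e-04] joints [-1.13  0.24 -0.01  1.32 -0.    1.57]
```

Emit:
{"name": "arm_command", "arguments": {"commands": [{"xyz": [0, 0, 0], "dr": [0, -0.174, 0], "gripper": 0}, {"xyz": [0, 0, 0], "dr": [0, -0.174, 0], "gripper": 0}, {"xyz": [0, 0, 0], "dr": [0, -0.174, 0], "gripper": 0}, {"xyz": [0, 0, 0], "dr": [0, -0.174, 0], "gripper": 0}, {"xyz": [0, 0, 0], "dr": [0, -0.174, 0], "gripper": 0}, {"xyz": [0, 0, 0], "dr": [0, -0.172, 0], "gripper": 0}, {"xyz": [17, 3, 47], "dr": [0, 0, 0], "gripper": 0}, {"xyz": [17, 3, 47], "dr": [0, 0, 0], "gripper": 0}, {"xyz": [17, 3, 47], "dr": [0, 0, 0], "gripper": 0}, {"xyz": [17, 3, 47], "dr": [0, 0, 0], "gripper": 0}, {"xyz": [17, 3, 47], "dr": [0, 0, 0], "gripper": 0}, {"xyz": [17, 3, 47], "dr": [0, 0, 0], "gripper": 0}, {"xyz": [17, 3, 47], "dr": [0, 0, 0], "gripper": 0}, {"xyz": [17, 3, 47], "dr": [0, 0, 0], "gripper": 0}, {"xyz": [17, 3, 47], "dr": [0, 0, 0], "gripper": 0}, {"xyz": [17, 3, 47], "dr": [0, 0, 0], "gripper": 0}, {"xyz": [0, 0, 0], "dr": [0, 0, 0], "gripper": 0}, {"xyz": [0, 0, 0], "dr": [0, 0, 0], "gripper": 0}], "newtons": 20}}

```text
t: 2.65
eef_pos: [0.4344, -0.021, 0.2012]
tool_rot: [0.707, -0.031, 0.03, -0.706]
ft_force: [-0.6, 0.1, 0.8]
grip_width: 0.0854
```

```bash
python3 go.py 0.4358 -0.0211 0.2
python3 - <<'E'
from h import *
c=robot.camera("wrist"); cv2.imwrite("pics/w1.png",c["pixels"])
print(proj(c,[[.4358,-.0211,.07],[.4358,-.0211,.0]]))
c=robot.camera("top"); cv2.imwrite("pics/t1.png",c["pixels"])
E
```

```text
t 2.65 tcp [ 0.4344 -0.021   0.2012] grip 0.0854 F [-0.57  0.13  0.8 ]
shift mm (in target axes) [1.4 1.2 0.1] dr [ 0.0002  0.001  -0.0005] joints [-0.05  0.1  -0.27  1.21 -0.    1.61]
[[280.81920733 194.62938097]
 [280.41803899 177.21363103]]
```

View pics/w1.png

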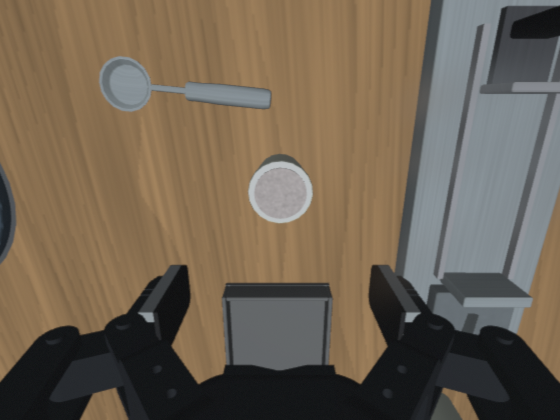

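View pics/t1.png

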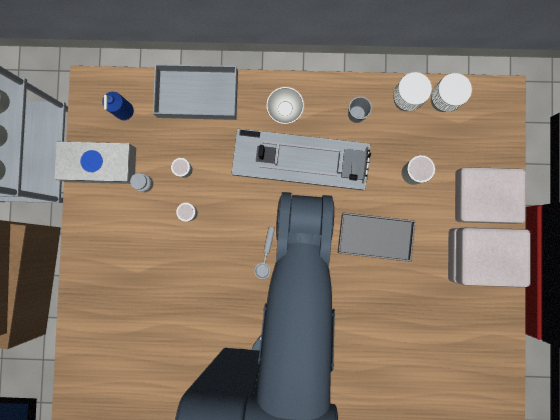

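Emit:
{"name": "arm_command", "arguments": {"commands": [{"xyz": [1.4, 29, 3], "dr": [0, 0, 0], "gripper": 0}, {"xyz": [0, 29, 0], "dr": [0, 0, 0], "gripper": 0}, {"xyz": [0, 29, 0], "dr": [0, 0, 0], "gripper": 0}, {"xyz": [0, 29, 0], "dr": [0, 0, 0], "gripper": 0}, {"xyz": [0, 29, 0], "dr": [0, 0, 0], "gripper": 0}, {"xyz": [0, 26, 0], "dr": [0, 0, 0], "gripper": 0}, {"xyz": [0, 0, 0], "dr": [0, 0, 0], "gripper": 0}, {"xyz": [0, 0, 0], "dr": [0, 0, 0], "gripper": 1}, {"xyz": [0, 0, 0], "dr": [0, 0, 0], "gripper": 1}, {"xyz": [0, 0, 0], "dr": [0, 0, 0], "gripper": 1}, {"xyz": [0, 0, 0], "dr": [0, 0, 0], "gripper": 1}, {"xyz": [0, 0, 0], "dr": [0, 0, 0], "gripper": 1}, {"xyz": [0, 0, 0], "dr": [0, 0, 0], "gripper": 1}], "newtons": 20}}

```text
t: 4.38
eef_pos: [0.4372, -0.0186, 0.0316]
tool_rot: [0.707, -0.03, 0.032, -0.706]
ft_force: [-2.0, -2.5, 7.9]
grip_width: 0.0598
```

```bash
python3 go.py 0.4358 -0.0181 0.03
python3 - <<'E'
from h import *
F=[]
for i in range(8):
    c=robot.camera("wrist"); F.append(robot.read_state()["ft_force"])
print(np.mean(F,0),np.std(F,0))
cv2.imwrite("pics/w2.png",c["pixels"])
E
```

```text
t 4.38 tcp [ 0.4372 -0.0186  0.0316] grip 0.0598 F [-1.96 -2.54  7.9 ]
shift mm (in target axes) [-1.4  1.6  0.4] dr [ 0.0006 -0.0002  0.0023] joints [-0.04  0.26 -0.56  0.75 -0.    1.62]
[-1.23785292 -2.20087984  7.46099615] [0.42566687 0.37441482 0.57958331]
```

View pics/w2.png

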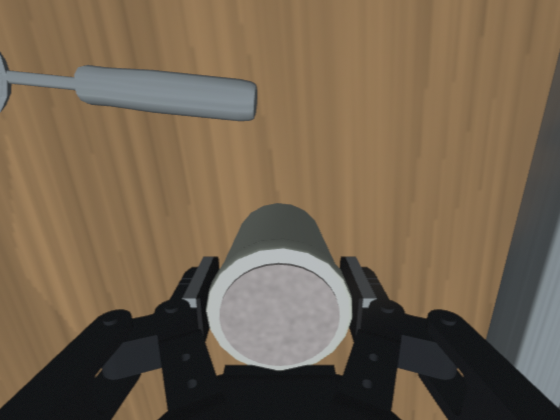

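Emit:
{"name": "arm_command", "arguments": {"commands": [{"xyz": [0, -15, 0], "dr": [0, 0, 0], "gripper": 1}, {"xyz": [0, -25, 0], "dr": [0, 0, 0], "gripper": 1}, {"xyz": [0, -30, 0], "dr": [0, 0, 0], "gripper": 1}, {"xyz": [0, -30, 0], "dr": [0, 0, 0], "gripper": 1}, {"xyz": [0, 0, 0], "dr": [0, 0, 0], "gripper": 1}, {"xyz": [0, 0, 0], "dr": [0, 0, 0], "gripper": 1}, {"xyz": [0, 0, 0], "dr": [0, 0, 0], "gripper": 1}]}}

```text
t: 5.65
eef_pos: [0.4357, -0.0182, 0.1296]
tool_rot: [-0.706, 0.031, -0.03, 0.706]
ft_force: [-0.2, -0.6, -0.6]
grip_width: 0.0595
```

```bash
cat > wt.py <<'E'
from h import *
F=[]
for i in range(10):
    c=robot.camera("wrist"); F.append(robot.read_state()["ft_force"])
print("mean F",np.mean(F,0).round(2),"sd",np.std(F,0).round(2))
E
python3 wt.py; python3 go.py 0.6438 -0.108 0.13;python3 go.py 0.4152 -0.2207 0.13
```

```text
mean F [ 0.04 -0.17 -0.54] sd [0.49 0.48 0.47]
t 6.15 tcp [ 0.4363 -0.0182  0.1302] grip 0.0595 F [0.41 0.51 0.06]
shift mm (in target axes) [ 2.146e+02  2.000e-01 -7.140e+01] dr [-0.0001  0.     -0.0002] joints [-0.04  0.15 -0.4   1.02  0.    1.62]
t 6.15 tcp [ 0.4363 -0.0182  0.1302] grip 0.0595 F [0.41 0.51 0.06]
shift mm (in target axes) [-3.400e+00  2.000e-01 -2.035e+02] dr [-0.0001  0.     -0.0002] joints [-0.04  0.15 -0.4   1.02  0.    1.62]
```

Emit:
{"name": "arm_command", "arguments": {"commands": [{"xyz": [-1, 0, -20], "dr": [0, 0, 0], "gripper": 1}, {"xyz": [-1, 0, -40], "dr": [0, 0, 0], "gripper": 1}, {"xyz": [-1, 0, -50], "dr": [0, 0, 0], "gripper": 1}, {"xyz": [-0.4, 0, -50], "dr": [0, 0, 0], "gripper": 1}, {"xyz": [0, 0, -50], "dr": [0, 0, 0], "gripper": 1}, {"xyz": [0, 0, -50], "dr": [0, 0, 0], "gripper": 1}, {"xyz": [0, 0, -30], "dr": [0, 0, 0], "gripper": 1}, {"xyz": [0, 0, -13], "dr": [0, 0, 0], "gripper": 1}, {"xyz": [0, 20, 0], "dr": [0, 0, 0], "gripper": 1}, {"xyz": [0, 25, 0], "dr": [0, 0, 0], "gripper": 1}, {"xyz": [0, 20, 0], "dr": [0, 0, 0], "gripper": 1}, {"xyz": [0, 0, 0], "dr": [0, 0, 0], "gripper": 1}, {"xyz": [0, 0, 0], "dr": [0, 0, 0], "gripper": 1}]}}

```text
t: 7.78
eef_pos: [0.407, -0.3196, 0.066]
tool_rot: [0.707, -0.03, 0.031, -0.706]
ft_force: [0.4, 0.6, -0.4]
grip_width: 0.0596
```

```bash
python3 go.py 0.4065 -0.3203 0.037
python3 - <<'E'
from h import *
c=robot.camera("scene"); cv2.imwrite("pics/s3.png",c["pixels"])
E
```

```text
t 7.78 tcp [ 0.407  -0.3196  0.066 ] grip 0.0596 F [ 0.39  0.63 -0.44]
shift mm (in target axes) [-0.4 29.  -0.7] dr [0.0001 0.0005 0.0005] joints [-0.67  0.34 -0.32  0.91  0.    0.99]
```

View pics/s3.png

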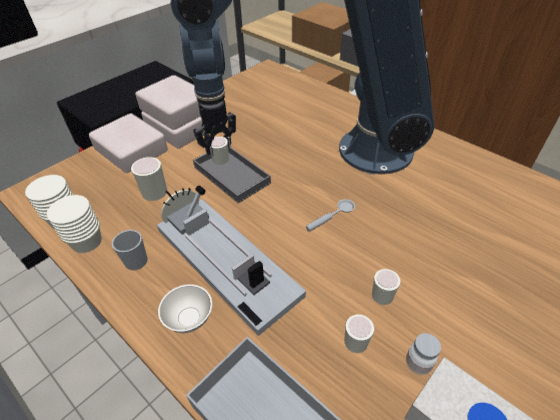

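Emit:
{"name": "arm_command", "arguments": {"commands": [{"xyz": [0, 12, 0], "dr": [0, 0, 0], "gripper": 1}, {"xyz": [0, 10, 0], "dr": [0, 0, 0], "gripper": 1}, {"xyz": [0, 5, 0], "dr": [0, 0, 0], "gripper": 1}, {"xyz": [0, 1.5, 0], "dr": [0, 0, 0], "gripper": 1}, {"xyz": [0, 0, 0], "dr": [0, 0, 0], "gripper": 1}, {"xyz": [0, 0, 0], "dr": [0, 0, 0], "gripper": 1}]}}

```text
t: 8.57
eef_pos: [0.4067, -0.3199, 0.0368]
tool_rot: [0.706, -0.031, 0.031, -0.706]
ft_force: [0.5, 0.2, -1.1]
grip_width: 0.0595
```

```bash
python3 wt.py;python3 go.py 0.4065 -0.3203 0.037
```

```text
mean F [ 0.05  0.15 -0.38] sd [0.24 0.5  0.37]
t 9.07 tcp [ 0.4066 -0.3198  0.0368] grip 0.0592 F [ 0.02  0.98 -0.73]
shift mm (in target axes) [-0.1 -0.2 -0.5] dr [-0.0001 -0.      0.    ] joints [-0.67  0.37 -0.36  0.84  0.    0.99]
```

Emit:
{"name": "arm_command", "arguments": {"commands": [{"xyz": [0, 1.5, 0], "dr": [0, 0, 0], "gripper": 1}, {"xyz": [0, 0, 0], "dr": [0, 0, 0], "gripper": 1}, {"xyz": [0, 0, 0], "dr": [0, 0, 0], "gripper": 0.2}, {"xyz": [0, 0, 0], "dr": [0, 0, 0], "gripper": 0}, {"xyz": [0, 0, 0], "dr": [0, 0, 0], "gripper": 0}, {"xyz": [0, 0, 0], "dr": [0, 0, 0], "gripper": 0}, {"xyz": [0, -15, 0], "dr": [0, 0, 0], "gripper": 0}, {"xyz": [0, -30, 0], "dr": [0, 0, 0], "gripper": 0}, {"xyz": [0, -40, 0], "dr": [0, 0, 0], "gripper": 0}, {"xyz": [0, -40, 0], "dr": [0, 0, 0], "gripper": 0}, {"xyz": [0, -30, 0], "dr": [0, 0, 0], "gripper": 0}, {"xyz": [0, -10, 0], "dr": [0, 0, 0], "gripper": 0}, {"xyz": [0, 0, 0], "dr": [0, 0, 0], "gripper": 0}]}}

```text
t: 10.7
eef_pos: [0.4067, -0.3199, 0.2007]
tool_rot: [0.707, -0.03, 0.031, -0.706]
ft_force: [-0.1, -0.1, 0.6]
grip_width: 0.0857
```

```bash
cat > lid.py <<'E'
import sys
from h import *
n=sys.argv[1]
c=robot.camera("top"); p=c["pixels"]
cv2.imwrite(f"pics/{n}.png",p)
hsv=cv2.cvtColor(p,cv2.COLOR_BGR2HSV)
m=((hsv[...,1]<45)&(hsv[...,2]>170)).astype(np.uint8)*255
k,l,st,ce=cv2.connectedComponentsWithStats(m)
for i in range(1,k):
    if 120<st[i,4]<600 : print(ce[i].round(1),st[i,2:],[cast(c,ce[i],z)[0][:2].round(4) for z in(.07,.075,.1)])
E
python3 lid.py t4; python3 go.py 0.4703 0.33 0.2
```

```text
[ 15.4 112.5] [ 21  56 492] [array([0.769 , 0.8821]), array([0.7679, 0.8794]), array([0.7622, 0.8659])]
[284.9 103.5] [ 37  37 136] [array([0.8188, 0.0294]), array([0.8175, 0.0293]), array([0.811 , 0.0291])]
[ 12.2 171. ] [ 20  48 422] [array([0.5827, 0.881 ]), array([0.5821, 0.8783]), array([0.5793, 0.8649])]
[420.9 168.5] [ 27  28 586] [array([ 0.6252, -0.3978]), array([ 0.6245, -0.3966]), array([ 0.621 , -0.3902])]
[179.9 166.7] [ 19  19 276] [array([0.6106, 0.3521]), array([0.6099, 0.351 ]), array([0.6066, 0.3458])]
[137.6 180.7] [ 15  15 179] [array([0.5628, 0.4832]), array([0.5623, 0.4817]), array([0.5597, 0.4745])]
[185.2 211.6] [ 19  19 280] [array([0.4704, 0.3299]), array([0.4701, 0.3289]), array([0.469, 0.324])]
[394.3 238.1] [ 17  19 256] [array([ 0.4071, -0.3194]), array([ 0.4071, -0.3184]), array([ 0.407 , -0.3133])]
t 10.75 tcp [ 0.4063 -0.3196  0.1998] grip 0.0852 F [-0.24  1.35  0.02]
shift mm (in target axes) [ 7.300e+00 -2.000e-01  6.527e+02] dr [-0.0004 -0.     -0.0005] joints [-0.67  0.24 -0.1   1.24  0.    0.99]
```

View pics/t4.png

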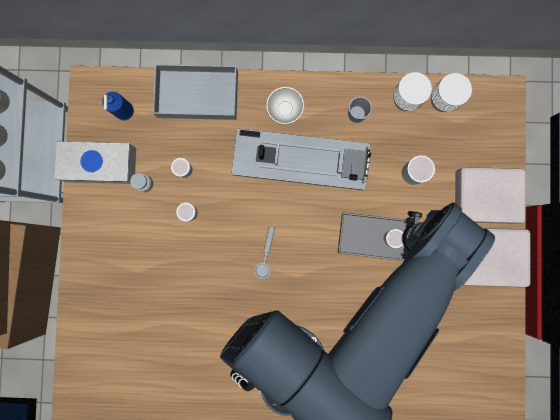

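Emit:
{"name": "arm_command", "arguments": {"commands": [{"xyz": [0, 0, 30], "dr": [0, 0, 0], "gripper": 0}, {"xyz": [0, 0, 52], "dr": [0, 0, 0], "gripper": 0}, {"xyz": [0, 0, 52], "dr": [0, 0, 0], "gripper": 0}, {"xyz": [0, 0, 52], "dr": [0, 0, 0], "gripper": 0}, {"xyz": [0, 0, 52], "dr": [0, 0, 0], "gripper": 0}, {"xyz": [0, 0, 52], "dr": [0, 0, 0], "gripper": 0}, {"xyz": [0, 0, 52], "dr": [0, 0, 0], "gripper": 0}, {"xyz": [0, 0, 52], "dr": [0, 0, 0], "gripper": 0}, {"xyz": [0, 0, 52], "dr": [0, 0, 0], "gripper": 0}, {"xyz": [0, 0, 52], "dr": [0, 0, 0], "gripper": 0}, {"xyz": [2, 0, 52], "dr": [0, 0, 0], "gripper": 0}, {"xyz": [2, 0, 52], "dr": [0, 0, 0], "gripper": 0}, {"xyz": [2, 0, 40], "dr": [0, 0, 0], "gripper": 0}, {"xyz": [1, 0, 10.5], "dr": [0, 0, 0], "gripper": 0}, {"xyz": [0, 0, 0], "dr": [0, 0, 0], "gripper": 0}, {"xyz": [0, 0, 0], "dr": [0, 0, 0], "gripper": 0}]}}

```text
t: 12.75
eef_pos: [0.47, 0.3284, 0.2]
tool_rot: [0.707, -0.031, 0.031, -0.706]
ft_force: [-0.8, -0.5, 0.4]
grip_width: 0.0852
```

```bash
cat > wl.py <<'E'
import sys
from h import *
c=robot.camera("wrist"); p=c["pixels"]; cv2.imwrite(f"pics/{sys.argv[1]}.png",p)
hsv=cv2.cvtColor(p,cv2.COLOR_BGR2HSV)
m=((hsv[...,1]<40)&(hsv[...,2]>160)).astype(np.uint8)*255
k,l,st,ce=cv2.connectedComponentsWithStats(m)
for i in range(1,k):
    if st[i,4]>800: print(st[i],ce[i].round(1),cast(c,ce[i],.07)[0].round(4))
E
python3 go.py 0.4703 0.33 0.2; python3 wl.py w5
```

```text
t 12.75 tcp [0.47   0.3284 0.2   ] grip 0.0852 F [-0.79 -0.49  0.39]
shift mm (in target axes) [ 0.2 -0.   1.6] dr [ 0.0008 -0.0009 -0.0008] joints [ 0.61  0.33  0.04  1.28 -0.    2.27]
[ 403  120   67   67 1091] [436. 151.] [0.6093 0.356  0.07  ]
[ 248  160   64   62 1256] [279.1 192.4] [0.47   0.3308 0.07  ]
```

View pics/w5.png

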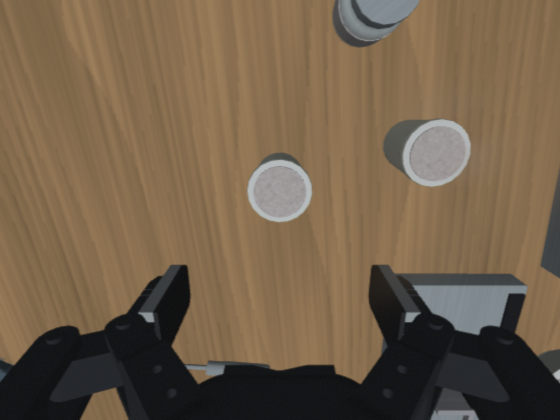

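Emit:
{"name": "arm_command", "arguments": {"commands": [{"xyz": [0, 29, 2], "dr": [0, 0, 0], "gripper": 0}, {"xyz": [0, 29, 0], "dr": [0, 0, 0], "gripper": 0}, {"xyz": [0, 29, 0], "dr": [0, 0, 0], "gripper": 0}, {"xyz": [0, 29, 0], "dr": [0, 0, 0], "gripper": 0}, {"xyz": [0, 29, 0], "dr": [0, 0, 0], "gripper": 0}, {"xyz": [0, 25, 0], "dr": [0, 0, 0], "gripper": 0}, {"xyz": [0, 0, 0], "dr": [0, 0, 0], "gripper": 0}, {"xyz": [0, 0, 0], "dr": [0, 0, 0], "gripper": 1}, {"xyz": [0, 0, 0], "dr": [0, 0, 0], "gripper": 1}, {"xyz": [0, 0, 0], "dr": [0, 0, 0], "gripper": 1}, {"xyz": [0, 0, 0], "dr": [0, 0, 0], "gripper": 1}, {"xyz": [0, 0, 0], "dr": [0, 0, 0], "gripper": 1}, {"xyz": [0, 0, 0], "dr": [0, 0, 0], "gripper": 1}, {"xyz": [0, -15, 0], "dr": [0, 0, 0], "gripper": 1}, {"xyz": [0, -25, 0], "dr": [0, 0, 0], "gripper": 1}, {"xyz": [0, -30, 0], "dr": [0, 0, 0], "gripper": 1}, {"xyz": [0, -30, 0], "dr": [0, 0, 0], "gripper": 1}, {"xyz": [0, 0, 0], "dr": [0, 0, 0], "gripper": 1}, {"xyz": [0, 0, 0], "dr": [0, 0, 0], "gripper": 1}, {"xyz": [0, 0, 0], "dr": [0, 0, 0], "gripper": 1}]}}

```text
t: 15.3
eef_pos: [0.4698, 0.3312, 0.1292]
tool_rot: [0.707, -0.031, 0.03, -0.706]
ft_force: [-0.5, 0.6, -2.8]
grip_width: 0.0598
```

```bash
python3 wt.py; python3 go.py 0.6438 -0.108 0.2;python3 go.py 0.4152 -0.2207 0.13; python3 lid.py t6
```

```text
mean F [-0.02  0.08 -2.32] sd [0.36 0.5  0.6 ]
t 15.8 tcp [0.4704 0.3316 0.1303] grip 0.0592 F [-0.59  0.09 -3.02]
shift mm (in target axes) [ 210.9  -69.7 -422.9] dr [ 0.     -0.     -0.0002] joints [ 0.61  0.37 -0.08  1.11  0.    2.27]
t 15.8 tcp [0.4704 0.3316 0.1303] grip 0.0592 F [-0.59  0.09 -3.02]
shift mm (in target axes) [-7.00e+00  3.00e-01 -5.55e+02] dr [ 0.     -0.     -0.0002] joints [ 0.61  0.37 -0.08  1.11  0.    2.27]
[336.6  61.7] [ 18  17 160] [array([ 0.9562, -0.1294]), array([ 0.9545, -0.129 ]), array([ 0.9458, -0.1268])]
[285.  103.4] [ 37  37 137] [array([0.8191, 0.0292]), array([0.8178, 0.0291]), array([0.8113, 0.0289])]
[420.9 168.5] [ 27  28 588] [array([ 0.6252, -0.3979]), array([ 0.6245, -0.3966]), array([ 0.621 , -0.3902])]
[179.9 166.7] [ 19  19 277] [array([0.6105, 0.3521]), array([0.6098, 0.351 ]), array([0.6065, 0.3458])]
[395.5 238.2] [ 20  19 299] [array([ 0.4071, -0.323 ]), array([ 0.4071, -0.3219]), array([ 0.4069, -0.3167])]
```

Emit:
{"name": "arm_command", "arguments": {"commands": [{"xyz": [0, -35, 0], "dr": [0, 0, 0], "gripper": 1}, {"xyz": [0, -35, 0], "dr": [0, 0, 0], "gripper": 1}, {"xyz": [15, 0, -30], "dr": [0, 0, 0], "gripper": 1}, {"xyz": [22, 0, -44], "dr": [0, 0, 0], "gripper": 1}, {"xyz": [22, 0, -44], "dr": [0, 0, 0], "gripper": 1}, {"xyz": [22, 0, -44], "dr": [0, 0, 0], "gripper": 1}, {"xyz": [22, 0, -44], "dr": [0, 0, 0], "gripper": 1}, {"xyz": [22, 0, -44], "dr": [0, 0, 0], "gripper": 1}, {"xyz": [22, 0, -44], "dr": [0, 0, 0], "gripper": 1}, {"xyz": [22, 0, -44], "dr": [0, 0, 0], "gripper": 1}, {"xyz": [22, 0, -44], "dr": [0, 0, 0], "gripper": 1}, {"xyz": [14, 0, -28], "dr": [0, 0, 0], "gripper": 1}, {"xyz": [6, 0, -13], "dr": [0, 0, 0], "gripper": 1}, {"xyz": [0, 0, 0], "dr": [0, 0, 0], "gripper": 1}, {"xyz": [0, 0, 0], "dr": [0, 0, 0], "gripper": 1}]}}

```text
t: 17.73
eef_pos: [0.6435, -0.107, 0.2004]
tool_rot: [-0.706, 0.031, -0.03, 0.707]
ft_force: [-0.1, -0.4, -2.3]
grip_width: 0.0595
```

```bash
python3 go.py 0.6438 -0.108 0.2
python3 - <<'E'
from h import *
c=robot.camera("wrist"); p=c["pixels"].copy()
o=np.array([.6521,-.0134]); th=-.087; Rw=np.array([[np.cos(th),-np.sin(th)],[np.sin(th),np.cos(th)]])
def w(x,y,z): return np.r_[o+Rw@[x,y],z]
for a,b in [((-.036,-.12,.04),(-.036,.1,.04)),((.036,-.12,.04),(.036,.1,.04)),((-.075,-.22,.03),(-.075,.2025,.03)),((-.034,-.13,.08),(.034,-.13,.08)),((-.075,.2025,.03),(.075,.2025,.03))]:
    q=proj(c,[w(*a),w(*b)]).astype(int); cv2.line(p,tuple(map(int,q[0])),tuple(map(int,q[1])),(0,0,255),1)
cv2.imwrite("pics/w7.png",p)
c=robot.camera("scene"); cv2.imwrite("pics/s7.png",c["pixels"])
E
```

```text
t 17.73 tcp [ 0.6435 -0.107   0.2004] grip 0.0595 F [-0.05 -0.38 -2.32]
shift mm (in target axes) [ 0.4  0.4 -1. ] dr [-0.0004  0.0009 -0.0004] joints [-0.16  0.47  0.26  1.36  0.    1.49]
```

View pics/w7.png

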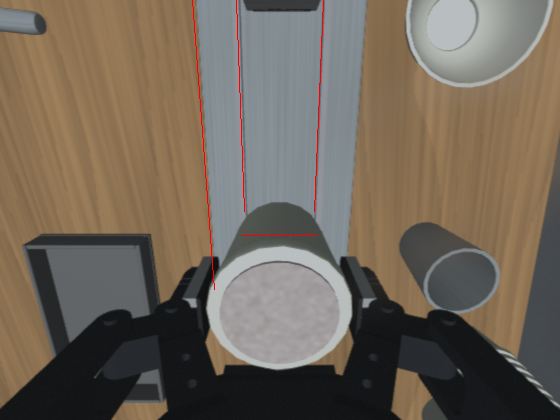

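View pics/s7.png

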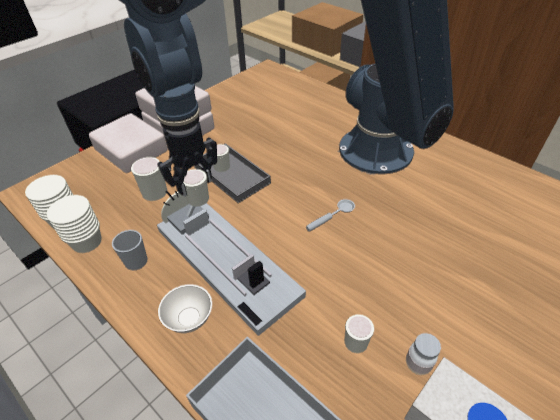

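Emit:
{"name": "arm_command", "arguments": {"commands": [{"xyz": [0.4, 20, 5], "dr": [0, 0, 0], "gripper": 1}, {"xyz": [0, 30, 0], "dr": [0, 0, 0], "gripper": 1}, {"xyz": [0, 30, 0], "dr": [0, 0, 0], "gripper": 1}, {"xyz": [0, 25, 0], "dr": [0, 0, 0], "gripper": 1}, {"xyz": [0, 16, 0], "dr": [0, 0, 0], "gripper": 1}, {"xyz": [0, 6, 0], "dr": [0, 0, 0], "gripper": 1}, {"xyz": [0, 6, 0], "dr": [0, 0, 0], "gripper": 1}, {"xyz": [0, 3, 0], "dr": [0, 0, 0], "gripper": 1}, {"xyz": [0, 0, 0], "dr": [0, 0, 0], "gripper": 1}, {"xyz": [0, 0, 0], "dr": [0, 0, 0], "gripper": 1}, {"xyz": [0, 0, 0], "dr": [0, 0, 0], "gripper": 1}]}}

```text
t: 19.2
eef_pos: [0.6449, -0.1032, 0.0646]
tool_rot: [-0.706, 0.031, -0.031, 0.706]
ft_force: [0.3, 0.6, -2.8]
grip_width: 0.0596
```

```bash
python3 wt.py; python3 go.py 0.6438 -0.108 0.061
python3 - <<'E'
from h import *
c=robot.camera("scene"); cv2.imwrite("pics/s8.png",cv2.resize(c["pixels"][140:320,130:310],None,fx=3.2,fy=3.2,interpolation=cv2.INTER_CUBIC))
E
```

```text
mean F [ 0.04 -0.16 -2.45] sd [0.58 0.34 0.49]
t 19.7 tcp [ 0.6447 -0.1032  0.0643] grip 0.0594 F [ 0.35 -0.24 -1.74]
shift mm (in target axes) [-0.5  3.3 -4.9] dr [-0.0001 -0.     -0.0001] joints [-0.16  0.54  0.03  1.05  0.    1.5 ]
```

View pics/s8.png

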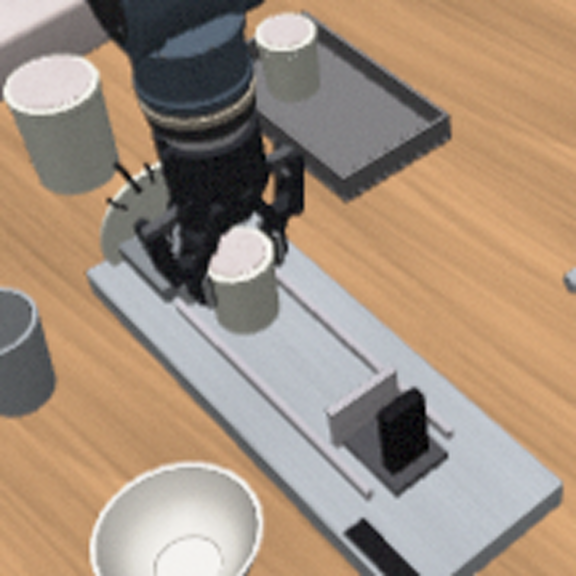

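Emit:
{"name": "arm_command", "arguments": {"commands": [{"xyz": [0, 1.5, 0], "dr": [0, 0, 0], "gripper": 1}, {"xyz": [0, 1.5, 0], "dr": [0, 0, 0], "gripper": 1}, {"xyz": [0, 0.6, 0], "dr": [0, 0, 0], "gripper": 1}, {"xyz": [0, 0, 0], "dr": [0, 0, 0], "gripper": 1}, {"xyz": [0, 0, 0], "dr": [0, 0, 0], "gripper": 1}]}}

```text
t: 20.38
eef_pos: [0.6447, -0.1032, 0.0619]
tool_rot: [0.706, -0.03, 0.031, -0.706]
ft_force: [-3.5, -0.5, 7.6]
grip_width: 0.0595
```

```bash
python3 wt.py; python3 go.py 0.6438 -0.108 0.061
```

```text
mean F [-3.36  0.19  7.82] sd [0.53 0.47 0.58]
t 20.88 tcp [ 0.6447 -0.1032  0.0618] grip 0.0597 F [-3.7   0.42  7.66]
shift mm (in target axes) [-0.5  0.8 -4.9] dr [ 0.0001 -0.      0.0008] joints [-0.16  0.55  0.02  1.05  0.    1.5 ]
```

Emit:
{"name": "arm_command", "arguments": {"commands": [{"xyz": [0, 0, 0], "dr": [0, 0, 0], "gripper": 0.2}, {"xyz": [0, 0, 0], "dr": [0, 0, 0], "gripper": 0}, {"xyz": [0, 0, 0], "dr": [0, 0, 0], "gripper": 0}, {"xyz": [0, 0, 0], "dr": [0, 0, 0], "gripper": 0}, {"xyz": [0, -15, 0], "dr": [0, 0, 0], "gripper": 0}, {"xyz": [0, -30, 0], "dr": [0, 0, 0], "gripper": 0}, {"xyz": [0, -40, 0], "dr": [0, 0, 0], "gripper": 0}, {"xyz": [0, -40, 0], "dr": [0, 0, 0], "gripper": 0}, {"xyz": [0, -15, 0], "dr": [0, 0, 0], "gripper": 0}, {"xyz": [0, 0, 0], "dr": [0, 0, 0], "gripper": 0}]}}

```text
t: 22.12
eef_pos: [0.6452, -0.1032, 0.2019]
tool_rot: [0.706, -0.03, 0.032, -0.706]
ft_force: [0.1, -0.6, -0.1]
grip_width: 0.0852
```

```bash
python3 lid.py t9; python3 wl.py w9; python3 go.py 0.6106 0.3521 0.2
```

```text
[165.5  59.5] [ 53  20 379] [array([0.9509, 0.4117]), array([0.9492, 0.4104]), array([0.9407, 0.4043])]
[283.7  60.5] [ 38  18 408] [array([0.9563, 0.0373]), array([0.9545, 0.0372]), array([0.9459, 0.0368])]
[326.   63.2] [ 38  19 519] [array([ 0.9507, -0.0962]), array([ 0.949 , -0.0959]), array([ 0.9405, -0.0942])]
[285.1 103.7] [ 38  37 143] [array([0.8182, 0.0287]), array([0.8169, 0.0287]), array([0.8104, 0.0284])]
[174.2 159. ] [ 19  19 277] [array([0.6343, 0.3711]), array([0.6336, 0.3699]), array([0.6299, 0.3644])]
[420.9 168.4] [ 27  28 589] [array([ 0.6252, -0.3978]), array([ 0.6245, -0.3966]), array([ 0.621 , -0.3902])]
[137.6 180.8] [ 16  15 183] [array([0.5626, 0.4831]), array([0.5621, 0.4817]), array([0.5596, 0.4744])]
[ 20.2 199. ] [ 49   5 152] [array([0.495 , 0.8506]), array([0.4947, 0.848 ]), array([0.4932, 0.835 ])]
[265.9 251.3] [ 17  45 165] [array([0.3547, 0.0751]), array([0.3549, 0.0749]), array([0.3555, 0.0739])]
[395.5 238.1] [ 20  19 300] [array([ 0.4072, -0.3229]), array([ 0.4071, -0.3218]), array([ 0.407 , -0.3167])]
[405   0 146  92 987] [475.3  55.2] [ 0.8102 -0.0015  0.07  ]
[ 415    0   88   73 5056] [457.2  33.3] [0.7945 0.0155 0.07  ]
[ 244  171   72   67 3463] [279.  204.7] [ 0.6436 -0.1123  0.07  ]
t 22.23 tcp [ 0.6442 -0.1031  0.1995] grip 0.0855 F [-0.09  0.79  0.06]
shift mm (in target axes) [-73.   -0.5 450.6] dr [-0.0002 -0.     -0.0016] joints [-0.16  0.47  0.26  1.36  0.    1.5 ]
```

View pics/w9.png

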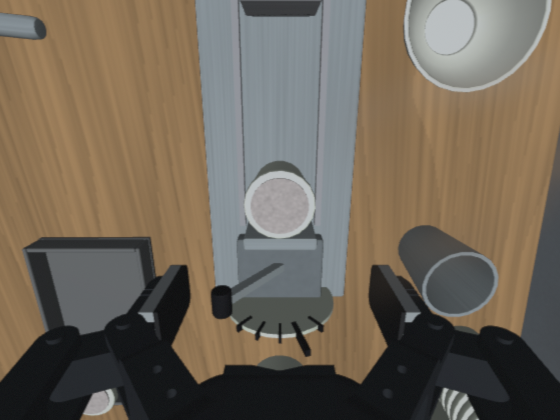

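Emit:
{"name": "arm_command", "arguments": {"commands": [{"xyz": [-5, 0, 30], "dr": [0, 0, 0], "gripper": 0}, {"xyz": [-5, 0, 48], "dr": [0, 0, 0], "gripper": 0}, {"xyz": [-5, 0, 48], "dr": [0, 0, 0], "gripper": 0}, {"xyz": [-5, 0, 48], "dr": [0, 0, 0], "gripper": 0}, {"xyz": [-5, 0, 48], "dr": [0, 0, 0], "gripper": 0}, {"xyz": [-5, 0, 48], "dr": [0, 0, 0], "gripper": 0}, {"xyz": [-5, 0, 48], "dr": [0, 0, 0], "gripper": 0}, {"xyz": [-5, 0, 48], "dr": [0, 0, 0], "gripper": 0}, {"xyz": [-5, 0, 48], "dr": [0, 0, 0], "gripper": 0}, {"xyz": [-5, 0, 42], "dr": [0, 0, 0], "gripper": 0}, {"xyz": [-1, 0, 15.5], "dr": [0, 0, 0], "gripper": 0}, {"xyz": [0, 0, 0], "dr": [0, 0, 0], "gripper": 0}, {"xyz": [0, 0, 0], "dr": [0, 0, 0], "gripper": 0}]}}

```text
t: 23.85
eef_pos: [0.635, 0.3695, 0.2003]
tool_rot: [0.707, -0.031, 0.031, -0.706]
ft_force: [-0.7, -0.3, 0.3]
grip_width: 0.0856
```

```bash
python3 go.py 0.6343 0.3711 0.2; python3 wl.py w10; python3 lid.py t10 | grep -v "\[2[68]"
```

```text
t 23.85 tcp [0.635  0.3695 0.2003] grip 0.0856 F [-0.68 -0.27  0.33]
shift mm (in target axes) [-0.8  0.3  1.5] dr [ 0.0008 -0.001  -0.0008] joints [ 0.53  0.63  0.54  1.48 -0.    2.19]
[ 160    0  153   18 1491] [218.3   5.6] [0.6021 0.523  0.07  ]
[ 246  160   65   62 2910] [278.6 190.7] [0.6347 0.3736 0.07  ]
[164.1  59.1] [ 58  20 477] [array([0.9522, 0.4162]), array([0.9505, 0.415 ]), array([0.9419, 0.4087])]
[133.1  60.2] [ 13  14 130] [array([0.9461, 0.515 ]), array([0.9444, 0.5135]), array([0.9359, 0.5057])]
[503.8  66.5] [ 13  15 123] [array([ 0.9529, -0.6514]), array([ 0.9512, -0.6494]), array([ 0.9426, -0.6391])]
[356.8 111.5] [ 18  21 144] [array([ 0.7991, -0.196 ]), array([ 0.7978, -0.1953]), array([ 0.7916, -0.1921])]
[176.1 157.6] [ 17  18 197] [array([0.6388, 0.3653]), array([0.6381, 0.3642]), array([0.6344, 0.3588])]
[420.9 168.5] [ 27  28 588] [array([ 0.6252, -0.3979]), array([ 0.6245, -0.3966]), array([ 0.621 , -0.3902])]
[ 19.9 199.1] [ 49   5 156] [array([0.4949, 0.8515]), array([0.4946, 0.8489]), array([0.4931, 0.8359])]
[395.5 238.1] [ 20  19 300] [array([ 0.4072, -0.3229]), array([ 0.4071, -0.3218]), array([ 0.407 , -0.3167])]
```

View pics/w10.png

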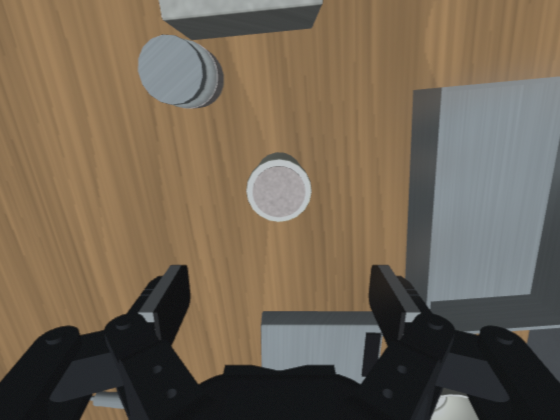

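View pics/t10.png

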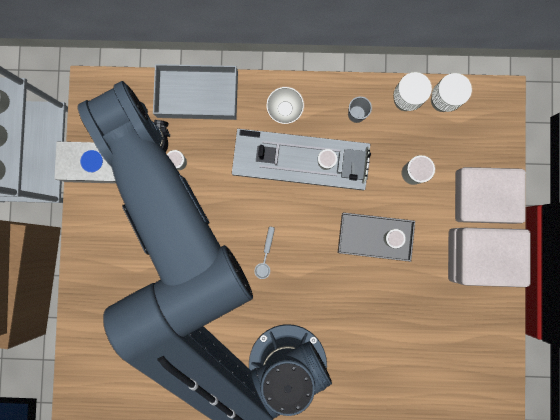

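Emit:
{"name": "arm_command", "arguments": {"commands": [{"xyz": [0, 29, 3], "dr": [0, 0, 0], "gripper": 0}, {"xyz": [0, 29, 0], "dr": [0, 0, 0], "gripper": 0}, {"xyz": [0, 29, 0], "dr": [0, 0, 0], "gripper": 0}, {"xyz": [0, 29, 0], "dr": [0, 0, 0], "gripper": 0}, {"xyz": [0, 29, 0], "dr": [0, 0, 0], "gripper": 0}, {"xyz": [0, 25, 0], "dr": [0, 0, 0], "gripper": 0}, {"xyz": [0, 0, 0], "dr": [0, 0, 0], "gripper": 0}, {"xyz": [0, 0, 0], "dr": [0, 0, 0], "gripper": 1}, {"xyz": [0, 0, 0], "dr": [0, 0, 0], "gripper": 1}, {"xyz": [0, 0, 0], "dr": [0, 0, 0], "gripper": 1}, {"xyz": [0, 0, 0], "dr": [0, 0, 0], "gripper": 1}, {"xyz": [0, 0, 0], "dr": [0, 0, 0], "gripper": 1}, {"xyz": [0, 0, 0], "dr": [0, 0, 0], "gripper": 1}, {"xyz": [0, -15, 0], "dr": [0, 0, 0], "gripper": 1}, {"xyz": [0, -25, 0], "dr": [0, 0, 0], "gripper": 1}, {"xyz": [0, -30, 0], "dr": [0, 0, 0], "gripper": 1}, {"xyz": [0, -30, 0], "dr": [0, 0, 0], "gripper": 1}, {"xyz": [0, 0, 0], "dr": [0, 0, 0], "gripper": 1}, {"xyz": [0, 0, 0], "dr": [0, 0, 0], "gripper": 1}, {"xyz": [0, 0, 0], "dr": [0, 0, 0], "gripper": 1}]}}

```text
t: 26.45
eef_pos: [0.6344, 0.3736, 0.129]
tool_rot: [0.707, -0.032, 0.03, -0.706]
ft_force: [-0.1, -0.4, -2.7]
grip_width: 0.0594
```

```bash
python3 wt.py; python3 go.py 0.6502 -0.0353 0.2;python3 go.py 0.4152 -0.2207 0.2
```

```text
mean F [ 0.04 -0.02 -2.78] sd [0.54 0.41 0.5 ]
t 26.95 tcp [0.6352 0.374  0.1307] grip 0.0596 F [ 0.19 -0.2  -3.05]
shift mm (in target axes) [  50.5  -69.3 -406.4] dr [-0.0001 -0.     -0.    ] joints [0.53 0.65 0.4  1.32 0.   2.19]
t 26.95 tcp [0.6352 0.374  0.1307] grip 0.0596 F [ 0.19 -0.2  -3.05]
shift mm (in target axes) [-167.5  -69.3 -611.5] dr [-0.0001 -0.     -0.    ] joints [0.53 0.65 0.4  1.32 0.   2.19]
```

Emit:
{"name": "arm_command", "arguments": {"commands": [{"xyz": [0, -35, 0], "dr": [0, 0, 0], "gripper": 1}, {"xyz": [0, -35, 0], "dr": [0, 0, 0], "gripper": 1}, {"xyz": [5, 0, -30], "dr": [0, 0, 0], "gripper": 1}, {"xyz": [5, 0, -44], "dr": [0, 0, 0], "gripper": 1}, {"xyz": [5, 0, -44], "dr": [0, 0, 0], "gripper": 1}, {"xyz": [5, 0, -44], "dr": [0, 0, 0], "gripper": 1}, {"xyz": [5, 0, -44], "dr": [0, 0, 0], "gripper": 1}, {"xyz": [5, 0, -44], "dr": [0, 0, 0], "gripper": 1}, {"xyz": [5, 0, -44], "dr": [0, 0, 0], "gripper": 1}, {"xyz": [5, 0, -44], "dr": [0, 0, 0], "gripper": 1}, {"xyz": [5, 0, -40], "dr": [0, 0, 0], "gripper": 1}, {"xyz": [5, 0, -20], "dr": [0, 0, 0], "gripper": 1}, {"xyz": [0, 0, -8], "dr": [0, 0, 0], "gripper": 1}, {"xyz": [0, 0, 0], "dr": [0, 0, 0], "gripper": 1}, {"xyz": [0, 0, 0], "dr": [0, 0, 0], "gripper": 1}]}}

```text
t: 28.82
eef_pos: [0.6496, -0.0336, 0.2007]
tool_rot: [-0.706, 0.03, -0.03, 0.707]
ft_force: [-0.5, 1.0, -3.0]
grip_width: 0.0592
```

```bash
python3 go.py 0.6502 -0.0353 0.2; python3 wl.py w11
```

```text
t 28.82 tcp [ 0.6496 -0.0336  0.2007] grip 0.0592 F [-0.53  1.03 -2.97]
shift mm (in target axes) [ 0.7  0.7 -1.6] dr [-0.0004  0.0013 -0.0002] joints [-0.05  0.47  0.25  1.36  0.    1.6 ]
[ 396   30  135  140 1360] [466.9  95.5] [0.8117 0.0382 0.07  ]
[ 410   71   72   73 3775] [445.4 108.2] [0.7948 0.0296 0.07  ]
[ 208  248  143  121 4483] [281.6 300.8] [ 0.6423 -0.1464  0.07  ]
```

View pics/w11.png

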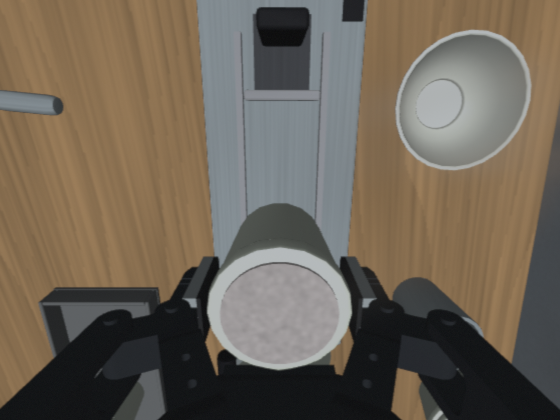

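Aligned with the lane (rails at x≈243 and 320, tub centred at 280). Lowering.

Emit:
{"name": "arm_command", "arguments": {"commands": [{"xyz": [0.5, 20, 0], "dr": [0, 0, 0], "gripper": 1}, {"xyz": [0, 30, 0], "dr": [0, 0, 0], "gripper": 1}, {"xyz": [0, 30, 0], "dr": [0, 0, 0], "gripper": 1}, {"xyz": [0, 25, 0], "dr": [0, 0, 0], "gripper": 1}, {"xyz": [0, 16, 0], "dr": [0, 0, 0], "gripper": 1}, {"xyz": [0, 6, 0], "dr": [0, 0, 0], "gripper": 1}, {"xyz": [0, 6, 0], "dr": [0, 0, 0], "gripper": 1}, {"xyz": [0, 3, 0], "dr": [0, 0, 0], "gripper": 1}, {"xyz": [0, 1, 0], "dr": [0, 0, 0], "gripper": 1}, {"xyz": [0, 1, 0], "dr": [0, 0, 0], "gripper": 1}, {"xyz": [0, 0.5, 0], "dr": [0, 0, 0], "gripper": 1}, {"xyz": [0, 0, 0], "dr": [0, 0, 0], "gripper": 1}, {"xyz": [0, 0, 0], "dr": [0, 0, 0], "gripper": 1}]}}

```text
t: 30.5
eef_pos: [0.6503, -0.035, 0.0626]
tool_rot: [0.706, -0.031, 0.031, -0.706]
ft_force: [-1.4, -0.1, 2.3]
grip_width: 0.0597
```

```bash
python3 wt.py; python3 go.py 0.6502 -0.0353 0.061
```

```text
mean F [-1.54 -1.05  4.33] sd [0.6  0.56 1.28]
t 31.0 tcp [ 0.6503 -0.035   0.0626] grip 0.0596 F [-1.6  -1.86  4.65]
shift mm (in target axes) [-0.1  1.6 -0.4] dr [ 0.     -0.0001  0.0005] joints [-0.05  0.54  0.02  1.05 -0.    1.6 ]
```

Emit:
{"name": "arm_command", "arguments": {"commands": [{"xyz": [0, 0, 0], "dr": [0, 0, 0], "gripper": 0.2}, {"xyz": [0, 0, 0], "dr": [0, 0, 0], "gripper": 0}, {"xyz": [0, 0, 0], "dr": [0, 0, 0], "gripper": 0}, {"xyz": [0, 0, 0], "dr": [0, 0, 0], "gripper": 0}, {"xyz": [0, -15, 0], "dr": [0, 0, 0], "gripper": 0}, {"xyz": [0, -30, 0], "dr": [0, 0, 0], "gripper": 0}, {"xyz": [0, -40, 0], "dr": [0, 0, 0], "gripper": 0}, {"xyz": [0, -40, 0], "dr": [0, 0, 0], "gripper": 0}, {"xyz": [0, -15, 30], "dr": [0, 0, 0], "gripper": 1}, {"xyz": [0, 0, 40], "dr": [0, 0, 0], "gripper": 1}, {"xyz": [0, 0, 50], "dr": [0, 0, 0], "gripper": 1}, {"xyz": [0, 0, 40], "dr": [0, 0, 0], "gripper": 1}, {"xyz": [0, 0, 15], "dr": [0, 0, 0], "gripper": 1}, {"xyz": [0, 0, 0], "dr": [0, 0, 0], "gripper": 1}, {"xyz": [0, 0, 0], "dr": [0, 0, 0], "gripper": 1}]}}

```text
t: 32.88
eef_pos: [0.6654, 0.1382, 0.2026]
tool_rot: [0.707, -0.031, 0.031, -0.706]
ft_force: [0.4, -1.1, -0.2]
grip_width: 0.0002
```

```bash
python3 wl.py w12; python3 lid.py t12 | grep -v "\[ *[0-9]*.\? *[0-9]* *[5-9][0-9]\.[0-9]\]" ; python3 go.py 0.6654 0.139 0.2
python3 - <<'E'
from h import *
c=robot.camera("scene"); cv2.imwrite("pics/s12.png",cv2.resize(c["pixels"][140:340,130:330],None,fx=3,fy=3,interpolation=cv2.INTER_CUBIC))
E
```

```text
[ 375  222  113   98 4483] [424.1 263.4] [0.802  0.0545 0.07  ]
[285.3 103.6] [ 37  37 141] [array([0.8187, 0.0282]), array([0.8174, 0.0282]), array([0.8109, 0.0279])]
[356.8 111.5] [ 18  21 142] [array([ 0.7989, -0.1962]), array([ 0.7977, -0.1956]), array([ 0.7915, -0.1923])]
[420.9 168.4] [ 27  28 589] [array([ 0.6252, -0.3978]), array([ 0.6245, -0.3966]), array([ 0.621 , -0.3902])]
[137.6 180.8] [ 15  15 181] [array([0.5627, 0.4831]), array([0.5622, 0.4817]), array([0.5596, 0.4744])]
[ 19.8 199. ] [ 49   5 155] [array([0.4949, 0.8517]), array([0.4946, 0.8491]), array([0.4931, 0.8362])]
[395.5 238.1] [ 20  19 300] [array([ 0.4072, -0.3229]), array([ 0.4071, -0.3218]), array([ 0.407 , -0.3167])]
t 32.98 tcp [0.6654 0.138  0.2025] grip -0.0003 F [ 0.91 -0.06 -0.26]
shift mm (in target axes) [-0.1  2.5  1. ] dr [ 0.0001 -0.0015  0.0001] joints [ 0.2   0.52  0.35  1.4  -0.    1.86]
```

View pics/w12.png

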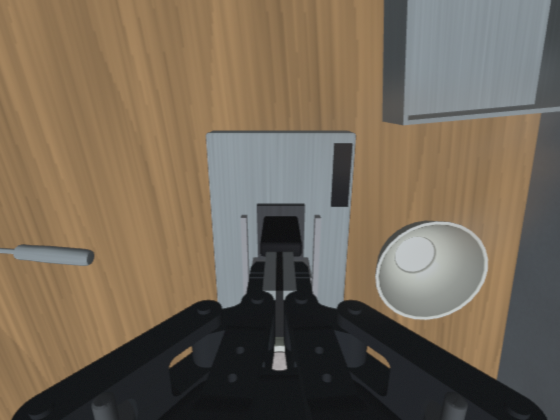

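View pics/s12.png

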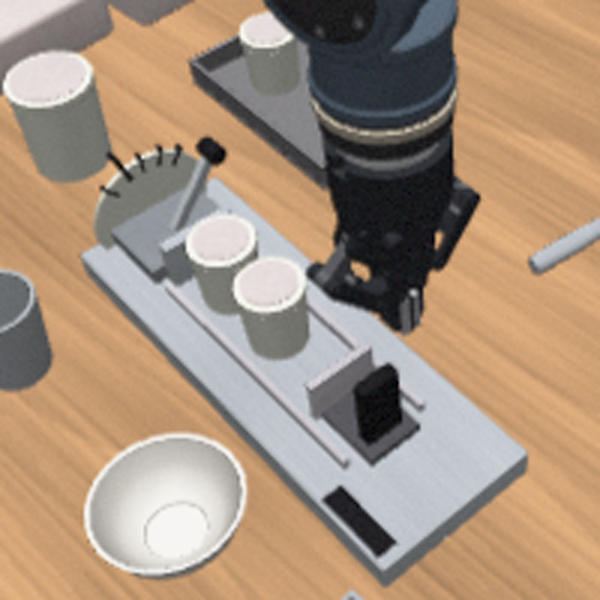

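View pics/t12.png

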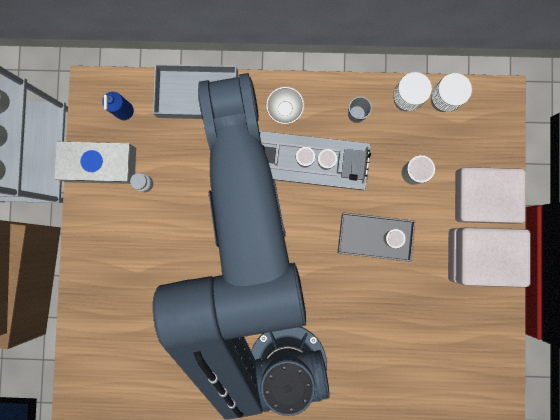

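Run:
```python
from h import *
c=robot.camera("wrist"); p=c["pixels"]
cv2.imwrite("pics/w13.png",cv2.resize(p[190:270,220:340],None,fx=6,fy=6,interpolation=cv2.INTER_CUBIC))
o=np.array([.6521,-.0134]); th=-.087; Rw=np.array([[np.cos(th),-np.sin(th)],[np.sin(th),np.cos(th)]])
for u,v in [(281,217),(281,230),(281,242),(281,250)]: print(v,[((cast(c,[u,v],z)[0][:2]-o)@Rw).round(4) for z in(.116,.04)])
```

```text
217 [array([0.0014, 0.1471]), array([0.002 , 0.1188])]
230 [array([0.0014, 0.1361]), array([0.0019, 0.1042])]
242 [array([0.0014, 0.1256]), array([0.0019, 0.0903])]
250 [array([0.0014, 0.1185]), array([0.0019, 0.0808])]
```

View pics/w13.png

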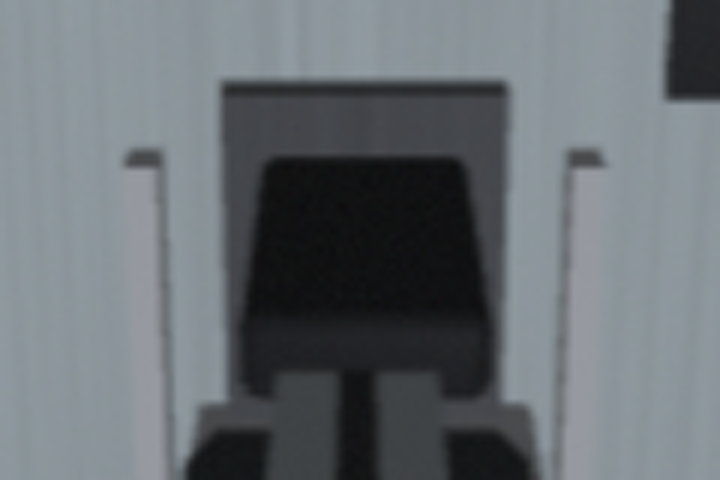

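Emit:
{"name": "arm_command", "arguments": {"commands": [{"xyz": [0, 30, 0], "dr": [0, 0, 0], "gripper": 1}, {"xyz": [0, 30, 0], "dr": [0, 0, 0], "gripper": 1}, {"xyz": [0, 25, 0], "dr": [0, 0, 0], "gripper": 1}, {"xyz": [0, 20, 0], "dr": [0, 0, 0], "gripper": 1}, {"xyz": [0, 12, 0], "dr": [0, 0, 0], "gripper": 1}, {"xyz": [0, 0, -3], "dr": [0, 0, 0], "gripper": 1}, {"xyz": [0, 0, -3], "dr": [0, 0, 0], "gripper": 1}, {"xyz": [0, 0, -3], "dr": [0, 0, 0], "gripper": 1}, {"xyz": [0, 0, 0], "dr": [0, 0, 0], "gripper": 1}, {"xyz": [0, 0, 0], "dr": [0, 0, 0], "gripper": 1}]}}

```text
t: 34.33
eef_pos: [0.6647, 0.1305, 0.0855]
tool_rot: [-0.706, 0.031, -0.031, 0.707]
ft_force: [-0.1, -0.5, -0.4]
grip_width: 0.0003
```

```bash
python3 wt.py; python3 go.py 0.6654 0.138 0.085;  python3 - <<'E'
from h import *
c=robot.camera("scene"); cv2.imwrite("pics/s14.png",cv2.resize(c["pixels"][140:340,130:330],None,fx=3,fy=3,interpolation=cv2.INTER_CUBIC))
E
```

```text
mean F [ 0.06 -0.05 -0.1 ] sd [0.32 0.39 0.32]
t 34.83 tcp [0.6646 0.1305 0.0852] grip 0.0002 F [-0.13  0.59 -0.06]
shift mm (in target axes) [0.2 0.2 7.5] dr [-0.0001 -0.     -0.0001] joints [0.19 0.57 0.13 1.13 0.   1.85]
```

View pics/s14.png

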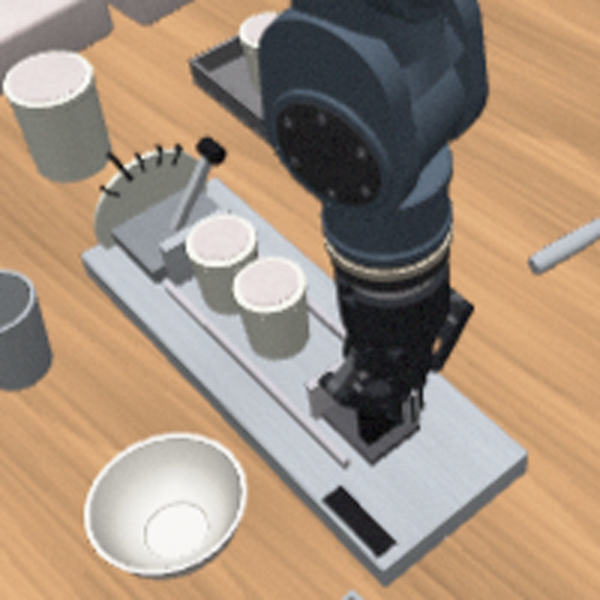

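Emit:
{"name": "arm_command", "arguments": {"commands": [{"xyz": [0, 0, -2], "dr": [0, 0, 0], "gripper": 1}, {"xyz": [0, 0, -2], "dr": [0, 0, 0], "gripper": 1}, {"xyz": [0, 0, -2], "dr": [0, 0, 0], "gripper": 1}, {"xyz": [0, 0, -2], "dr": [0, 0, 0], "gripper": 1}, {"xyz": [0, 0, -2], "dr": [0, 0, 0], "gripper": 1}, {"xyz": [0, 0, -2], "dr": [0, 0, 0], "gripper": 1}, {"xyz": [0, 0, -2], "dr": [0, 0, 0], "gripper": 1}, {"xyz": [0, 0, -2], "dr": [0, 0, 0], "gripper": 1}, {"xyz": [0, 0, -2], "dr": [0, 0, 0], "gripper": 1}, {"xyz": [0, 0, -2], "dr": [0, 0, 0], "gripper": 1}, {"xyz": [0, 0, -2], "dr": [0, 0, 0], "gripper": 1}, {"xyz": [0, 0, -2], "dr": [0, 0, 0], "gripper": 1}, {"xyz": [0, 0, -2], "dr": [0, 0, 0], "gripper": 1}, {"xyz": [0, 0, -2], "dr": [0, 0, 0], "gripper": 1}, {"xyz": [0, 0, -2], "dr": [0, 0, 0], "gripper": 1}]}}

```text
t: 36.75
eef_pos: [0.662, 0.1005, 0.0852]
tool_rot: [-0.706, 0.031, -0.031, 0.706]
ft_force: [0.0, 2.6, -0.1]
grip_width: -0.0001
```

```bash
cat > pk.py <<'E'
import sys
from h import *
c=robot.camera("scene"); cv2.imwrite(f"pics/{sys.argv[1]}.png",cv2.resize(c["pixels"][140:340,130:330],None,fx=3,fy=3,interpolation=cv2.INTER_CUBIC))
s=robot.read_state(); o=np.array([.6521,-.0134]); th=-.087; Rw=np.array([[np.cos(th),-np.sin(th)],[np.sin(th),np.cos(th)]])
print("t",s["t"],"tcp in warmer",((s["eef_pos"][:2]-o)@Rw).round(4),"z",s["eef_pos"][2].round(4))
E
python3 wt.py; python3 pk.py s15
```

```text
mean F [-0.16  0.07  0.13] sd [0.44 0.69 0.47]
t 37.3 tcp in warmer [-1.000e-04  1.144e-01] z 0.0852
```

View pics/s15.png

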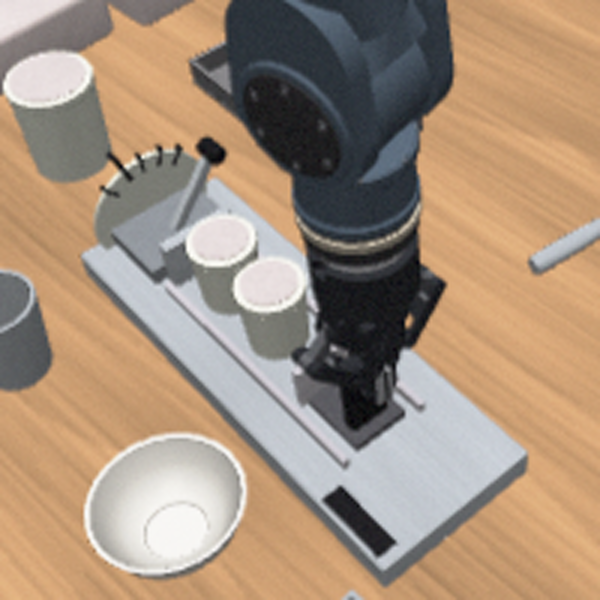

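Emit:
{"name": "arm_command", "arguments": {"commands": [{"xyz": [0, 0, -2], "dr": [0, 0, 0], "gripper": 1}, {"xyz": [0, 0, -2], "dr": [0, 0, 0], "gripper": 1}, {"xyz": [0, 0, -2], "dr": [0, 0, 0], "gripper": 1}, {"xyz": [0, 0, -2], "dr": [0, 0, 0], "gripper": 1}, {"xyz": [0, 0, -2], "dr": [0, 0, 0], "gripper": 1}, {"xyz": [0, 0, -2], "dr": [0, 0, 0], "gripper": 1}, {"xyz": [0, 0, -2], "dr": [0, 0, 0], "gripper": 1}, {"xyz": [0, 0, -2], "dr": [0, 0, 0], "gripper": 1}, {"xyz": [0, 0, -2], "dr": [0, 0, 0], "gripper": 1}, {"xyz": [0, 0, -2], "dr": [0, 0, 0], "gripper": 1}, {"xyz": [0, 0, -2], "dr": [0, 0, 0], "gripper": 1}, {"xyz": [0, 0, -2], "dr": [0, 0, 0], "gripper": 1}, {"xyz": [0, 0, -2], "dr": [0, 0, 0], "gripper": 1}]}}

```text
t: 38.92
eef_pos: [0.6597, 0.0746, 0.0852]
tool_rot: [-0.706, 0.031, -0.031, 0.706]
ft_force: [-1.0, 2.8, -1.1]
grip_width: 0.0005
```

```bash
python3 pk.py s16; python3 lid.py t16 |grep -E "^\[(2[89]|3[0-3])"
```

```text
t 38.975 tcp in warmer [-0.0001  0.0881] z 0.0852
[282.6  60.9] [ 38  18 584] [array([0.955 , 0.0405]), array([0.9533, 0.0404]), array([0.9447, 0.04  ])]
[325.2  62.5] [ 39  19 590] [array([ 0.9527, -0.0937]), array([ 0.951 , -0.0934]), array([ 0.9424, -0.0917])]
[291.2 103.6] [ 22  29 322] [array([0.8191, 0.0099]), array([0.8178, 0.0099]), array([0.8112, 0.0099])]
```

View pics/s16.png

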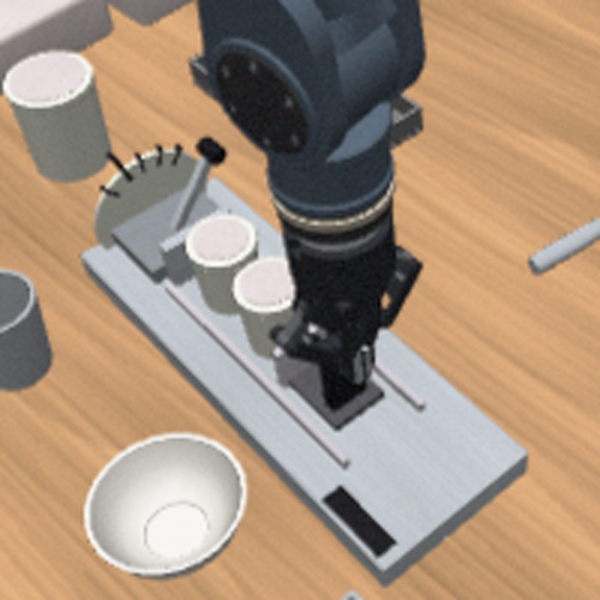

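Emit:
{"name": "arm_command", "arguments": {"commands": [{"xyz": [0, 0, -1], "dr": [0, 0, 0], "gripper": 1}, {"xyz": [0, 0, -1], "dr": [0, 0, 0], "gripper": 1}, {"xyz": [0, 0, -1], "dr": [0, 0, 0], "gripper": 1}, {"xyz": [0, 0, -1], "dr": [0, 0, 0], "gripper": 1}, {"xyz": [0, 0, -1], "dr": [0, 0, 0], "gripper": 1}, {"xyz": [0, 0, -1], "dr": [0, 0, 0], "gripper": 1}, {"xyz": [0, 0, -1], "dr": [0, 0, 0], "gripper": 1}, {"xyz": [0, 0, -1], "dr": [0, 0, 0], "gripper": 1}, {"xyz": [0, 0, -1], "dr": [0, 0, 0], "gripper": 1}, {"xyz": [0, 0, -1], "dr": [0, 0, 0], "gripper": 1}, {"xyz": [0, 0, -1], "dr": [0, 0, 0], "gripper": 1}, {"xyz": [0, 0, -1], "dr": [0, 0, 0], "gripper": 1}, {"xyz": [0, 0, -1], "dr": [0, 0, 0], "gripper": 1}, {"xyz": [0, 0, -1], "dr": [0, 0, 0], "gripper": 1}]}}

```text
t: 40.78
eef_pos: [0.6585, 0.0609, 0.0852]
tool_rot: [-0.706, 0.031, -0.031, 0.707]
ft_force: [-1.5, 2.6, -0.3]
grip_width: -0.0
```

```bash
python3 pk.py s17; python3 lid.py t17 |grep -E "^\[(2[89]|3[0-3])"
```

```text
t 40.825 tcp in warmer [-0.0001  0.0744] z 0.0852
[282.7  60.7] [ 38  18 587] [array([0.9556, 0.0405]), array([0.9538, 0.0404]), array([0.9452, 0.04  ])]
[325.2  62.6] [ 39  19 587] [array([ 0.9525, -0.0937]), array([ 0.9508, -0.0934]), array([ 0.9422, -0.0917])]
[290.7  99.9] [ 25  25 202] [array([0.8308, 0.0117]), array([0.8295, 0.0117]), array([0.8228, 0.0117])]
```

Emit:
{"name": "arm_command", "arguments": {"commands": [{"xyz": [0, 0, -1], "dr": [0, 0, 0], "gripper": 1}, {"xyz": [0, 0, -1], "dr": [0, 0, 0], "gripper": 1}, {"xyz": [0, 0, -1], "dr": [0, 0, 0], "gripper": 1}, {"xyz": [0, 0, -1], "dr": [0, 0, 0], "gripper": 1}, {"xyz": [0, 0, -1], "dr": [0, 0, 0], "gripper": 1}]}}

```text
t: 41.5
eef_pos: [0.658, 0.0557, 0.0852]
tool_rot: [-0.706, 0.031, -0.031, 0.706]
ft_force: [-1.2, 3.9, 0.0]
grip_width: 0.0001
```

```bash
python3 pk.py s18; python3 lid.py t18 |grep -E "^\[(2[89]|3[0-3])"
```

```text
t 41.55 tcp in warmer [-0.0001  0.0693] z 0.0852
[282.7  60.8] [ 38  19 595] [array([0.9552, 0.0405]), array([0.9534, 0.0404]), array([0.9448, 0.04  ])]
[289.1  98.2] [ 26  23 171] [array([0.836 , 0.0168]), array([0.8346, 0.0168]), array([0.8278, 0.0167])]
```

View pics/s18.png

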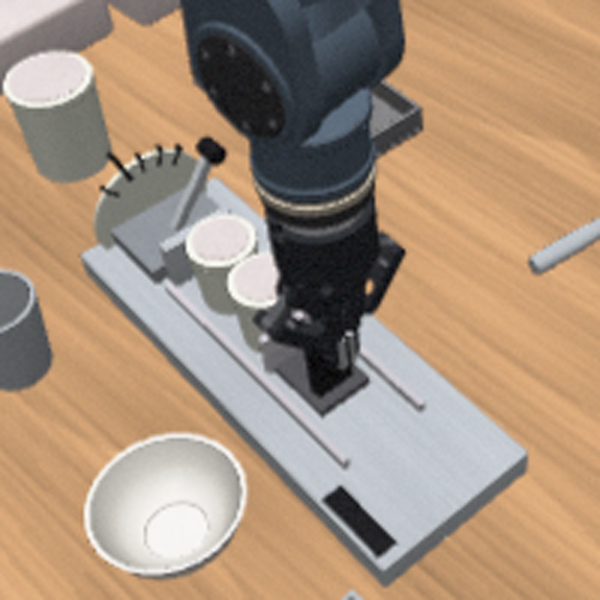

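Emit:
{"name": "arm_command", "arguments": {"commands": [{"xyz": [0, 0, -1], "dr": [0, 0, 0], "gripper": 1}, {"xyz": [0, 0, -1], "dr": [0, 0, 0], "gripper": 1}, {"xyz": [0, 0, -1], "dr": [0, 0, 0], "gripper": 1}, {"xyz": [0, 0, -1], "dr": [0, 0, 0], "gripper": 1}, {"xyz": [0, 0, -1], "dr": [0, 0, 0], "gripper": 1}]}}

```text
t: 42.22
eef_pos: [0.6576, 0.051, 0.0852]
tool_rot: [-0.706, 0.031, -0.031, 0.707]
ft_force: [-1.5, 5.5, -0.0]
grip_width: 0.0001
```

Emit:
{"name": "arm_command", "arguments": {"commands": [{"xyz": [0, 0, -1], "dr": [0, 0, 0], "gripper": 1}, {"xyz": [0, 0, -1], "dr": [0, 0, 0], "gripper": 1}, {"xyz": [0, 0, -1], "dr": [0, 0, 0], "gripper": 1}]}}

```text
t: 42.6
eef_pos: [0.6574, 0.048, 0.0852]
tool_rot: [-0.706, 0.031, -0.031, 0.707]
ft_force: [-1.3, 5.2, 0.7]
grip_width: 0.0001
```

Emit:
{"name": "arm_command", "arguments": {"commands": [{"xyz": [0, 0, -1], "dr": [0, 0, 0], "gripper": 1}, {"xyz": [0, 0, -1], "dr": [0, 0, 0], "gripper": 1}, {"xyz": [0, 0, -1], "dr": [0, 0, 0], "gripper": 1}]}}

```text
t: 42.98
eef_pos: [0.6573, 0.0477, 0.0853]
tool_rot: [-0.705, 0.03, -0.03, 0.708]
ft_force: [-0.3, 19.4, -1.6]
grip_width: -0.0
```

```bash
python3 pk.py s19
```

```text
t 43.025 tcp in warmer [-0.0001  0.0614] z 0.0853
```

View pics/s19.png

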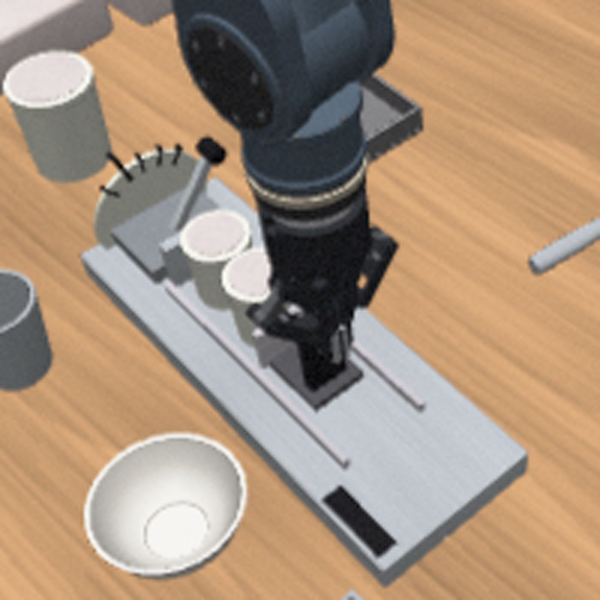

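Emit:
{"name": "arm_command", "arguments": {"commands": [{"xyz": [0, 0, 0], "dr": [0, 0, 0], "gripper": 1}, {"xyz": [0, 0, 0], "dr": [0, 0, 0], "gripper": 1}, {"xyz": [0, 0, 0], "dr": [0, 0, 0], "gripper": 1}, {"xyz": [0, 0, 0], "dr": [0, 0, 0], "gripper": 1}, {"xyz": [0, 0, 0], "dr": [0, 0, 0], "gripper": 1}]}}

```text
t: 43.65
eef_pos: [0.6573, 0.0478, 0.0853]
tool_rot: [-0.705, 0.03, -0.03, 0.708]
ft_force: [-0.1, 16.1, 0.5]
grip_width: -0.0001
```

```bash
python3 wt.py; python3 pk.py s20
```

```text
mean F [-0.57 16.26 -0.83] sd [0.49 0.4  0.55]
t 44.2 tcp in warmer [-0.0001  0.0614] z 0.0853
```

Emit:
{"name": "arm_command", "arguments": {"commands": [{"xyz": [0, 0, 1], "dr": [0, 0, 0], "gripper": 1}, {"xyz": [0, 0, 1], "dr": [0, 0, 0], "gripper": 1}, {"xyz": [0, 0, 2], "dr": [0, 0, 0], "gripper": 1}, {"xyz": [0, 0, 4], "dr": [0, 0, 0], "gripper": 1}, {"xyz": [0, 0, 8], "dr": [0, 0, 0], "gripper": 1}, {"xyz": [0, -20, 4], "dr": [0, 0, 0], "gripper": 1}, {"xyz": [0, -40, 0], "dr": [0, 0, 0], "gripper": 1}, {"xyz": [0, -40, 0], "dr": [0, 0, 0], "gripper": 1}, {"xyz": [0, -25, 0], "dr": [0, 0, 0], "gripper": 1}, {"xyz": [0, 0, 0], "dr": [0, 0, 0], "gripper": 1}, {"xyz": [0, 0, 0], "dr": [0, 0, 0], "gripper": 1}]}}

```text
t: 45.58
eef_pos: [0.6586, 0.0648, 0.2093]
tool_rot: [0.707, -0.031, 0.03, -0.706]
ft_force: [-0.0, -0.5, -0.7]
grip_width: 0.0002
```

```bash
python3 pk.py s21; python3 lid.py t21 |grep -E "^\[(2[89]|3[0-9])"
python3 - <<'E'
from h import *
c=robot.camera("top"); cv2.imwrite("pics/t21w.png",cv2.resize(c["pixels"][115:200,220:385],None,fx=4.8,fy=4.8,interpolation=cv2.INTER_CUBIC))
E
```

```text
t 45.625 tcp in warmer [-0.0006  0.0784] z 0.2089
[283.6  60.6] [ 38  18 443] [array([0.9559, 0.0374]), array([0.9542, 0.0374]), array([0.9456, 0.037 ])]
[325.9  63. ] [ 39  19 541] [array([ 0.9512, -0.0958]), array([ 0.9495, -0.0954]), array([ 0.941 , -0.0937])]
[356.8 111.6] [ 18  20 142] [array([ 0.7987, -0.1961]), array([ 0.7974, -0.1955]), array([ 0.7913, -0.1923])]
[395.5 238.1] [ 20  19 300] [array([ 0.4072, -0.3229]), array([ 0.4071, -0.3218]), array([ 0.407 , -0.3167])]
```

View pics/s21.png

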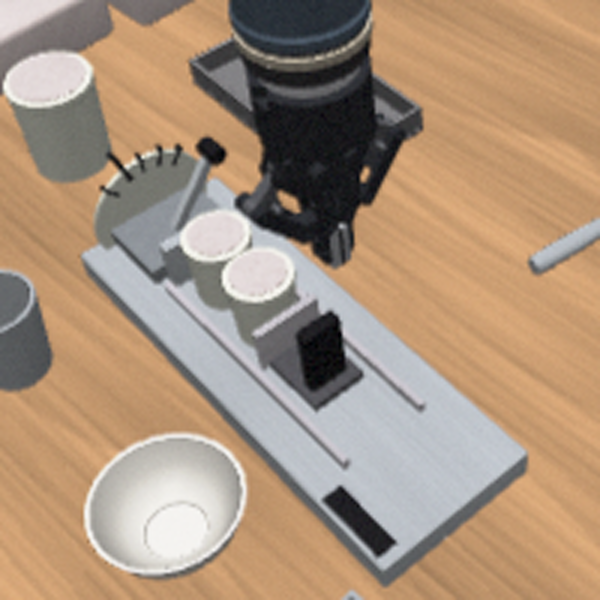

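View pics/t21w.png

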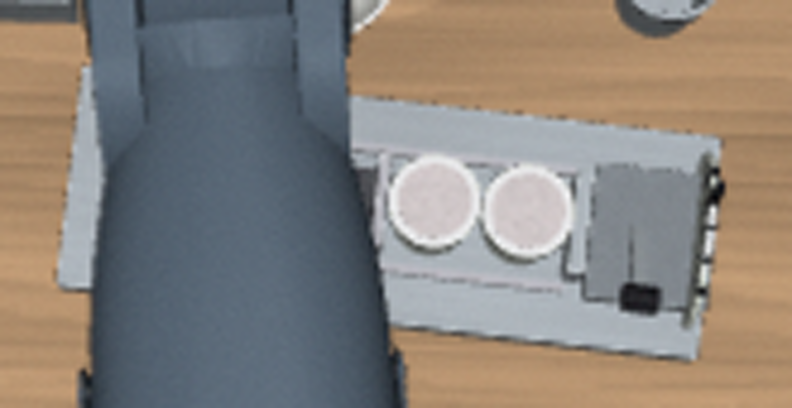

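Emit:
{"name": "arm_command", "arguments": {"commands": [{"xyz": [-5, 0, -25], "dr": [0, 0, 0], "gripper": 0.55}, {"xyz": [-8, 0, -42], "dr": [0, 0, 0], "gripper": 0.55}, {"xyz": [-8, 0, -42], "dr": [0, 0, 0], "gripper": 0.55}, {"xyz": [-8, 0, -42], "dr": [0, 0, 0], "gripper": 0.55}, {"xyz": [-8, 0, -42], "dr": [0, 0, 0], "gripper": 0.55}, {"xyz": [-8, 0, -40], "dr": [0, 0, 0], "gripper": 0.55}, {"xyz": [-5, 0, -20], "dr": [0, 0, 0], "gripper": 0.55}, {"xyz": [0, 0, 0], "dr": [0, -0.175, 0], "gripper": 0.55}, {"xyz": [0, 0, 0], "dr": [0, -0.175, 0], "gripper": 0.55}, {"xyz": [0, 0, 0], "dr": [0, -0.175, 0], "gripper": 0.55}, {"xyz": [0, 0, 0], "dr": [0, -0.175, 0], "gripper": 0.55}, {"xyz": [0, 0, 0], "dr": [0, -0.175, 0], "gripper": 0.55}, {"xyz": [0, 0, 0], "dr": [0, -0.175, 0], "gripper": 0.55}, {"xyz": [0, 0, 0], "dr": [0, -0.175, 0], "gripper": 0.55}, {"xyz": [0, 0, 0], "dr": [0, -0.175, 0], "gripper": 0.55}, {"xyz": [0, 0, 0], "dr": [0, -0.171, 0], "gripper": 0.55}, {"xyz": [0, 0, 0], "dr": [0, 0, 0], "gripper": 0.55}, {"xyz": [0, 0, 0], "dr": [0, 0, 0], "gripper": 0.55}]}}

```text
t: 47.98
eef_pos: [0.5869, -0.1829, 0.2101]
tool_rot: [-0.522, -0.477, 0.477, 0.522]
ft_force: [0.3, -0.7, 0.3]
grip_width: 0.0383
```

```bash
python3 pk.py s22; python3 wl.py w22;python3 go.py 0.5856 -0.1827 0.2 1.484
python3 - <<'E'
from h import *
c=robot.camera("wrist")
o=np.array([.6521,-.0134]); th=-.087; Rw=np.array([[np.cos(th),-np.sin(th)],[np.sin(th),np.cos(th)]])
print(proj(c,np.r_[o+Rw@[-.0515,-.175],.111]))
for g in(.085,.111): print(proj(c,[*robot.read_state()["eef_pos"][:2],g]))
E
```

```text
t 48.025 tcp in warmer [-0.0502 -0.1746] z 0.2101
[  47    0   70   27 1283] [82.4 10.5] [ 0.4237 -0.3247  0.07  ]
[ 265  172  165   21 1680] [348.2 180.8] [ 0.5815 -0.1183  0.07  ]
[322 194 160   7 803] [394.5 196.6] [ 0.6008 -0.075   0.07  ]
[   6  215   95   83 5906] [ 52.1 256.5] [ 0.6328 -0.4176  0.07  ]
[ 332  225   64   59 2667] [365.8 252.3] [ 0.657  -0.1023  0.07  ]
[ 397  224   68   59 2927] [430.2 253.5] [ 0.6642 -0.0378  0.07  ]
[ 447  316   76   59 1162] [480.8 334.2] [0.7693 0.0239 0.07  ]
t 48.08 tcp [ 0.587  -0.183   0.2101] grip 0.0383 F [-0.59  0.95  0.14]
shift mm (in target axes) [ 0.1 10.1  1.4] dr [-0.0002 -0.0024  0.0001] joints [-0.3   0.4   0.17  1.34  0.   -0.21]
[[279.08936097 204.75502475]]
[[279.5915379  197.16831395]]
[[279.64393321 206.36529017]]
```

View pics/w22.png

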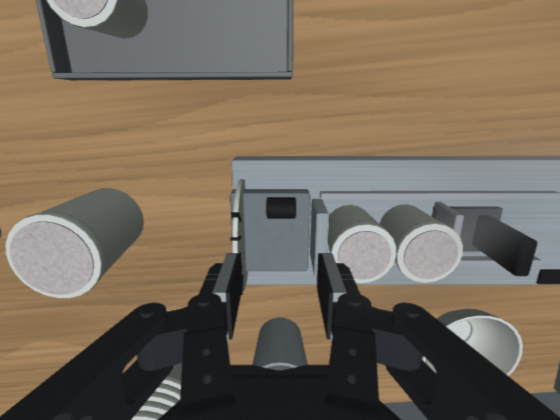

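View pics/s22.png

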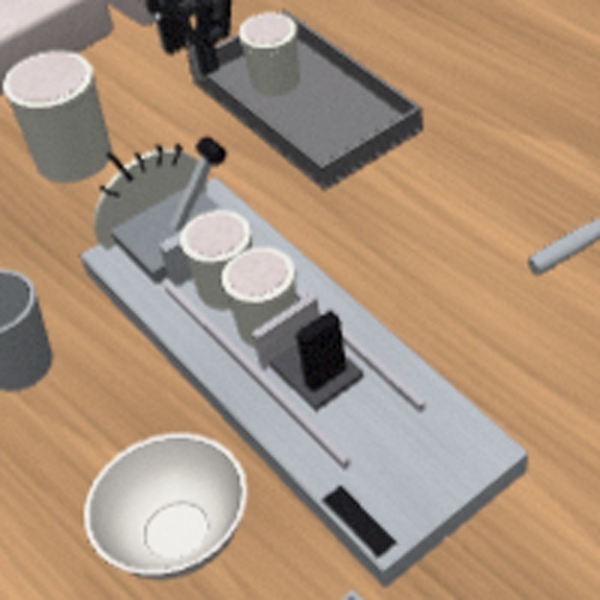

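Emit:
{"name": "arm_command", "arguments": {"commands": [{"xyz": [0, 25, 0], "dr": [0, 0, 0], "gripper": 0.55}, {"xyz": [0, 30, 0], "dr": [0, 0, 0], "gripper": 0.55}, {"xyz": [0, 25, 0], "dr": [0, 0, 0], "gripper": 0.55}, {"xyz": [0, 15, 0], "dr": [0, 0, 0], "gripper": 0.55}, {"xyz": [0, 10, 0], "dr": [0, 0, 0], "gripper": 0.55}, {"xyz": [0, 8, 0], "dr": [0, 0, 0], "gripper": 0.55}, {"xyz": [0, 0, 0], "dr": [0, 0, 0], "gripper": 0.55}, {"xyz": [0, 0, 0], "dr": [0, 0, 0], "gripper": 0.55}]}}

```text
t: 49.12
eef_pos: [0.5874, -0.1831, 0.0978]
tool_rot: [0.521, 0.478, -0.478, -0.521]
ft_force: [0.3, -0.2, 0.2]
grip_width: 0.0386
```

```bash
python3 pk.py s23; python3 wl.py w23 >/dev/null; python3 wt.py
```

```text
t 49.175 tcp in warmer [-0.0497 -0.1746] z 0.0978
mean F [-0.02 -0.22 -0.2 ] sd [0.54 0.46 0.43]
```

View pics/w23.png

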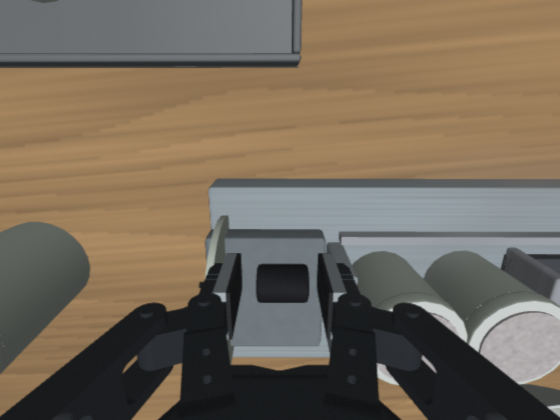

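View pics/s23.png

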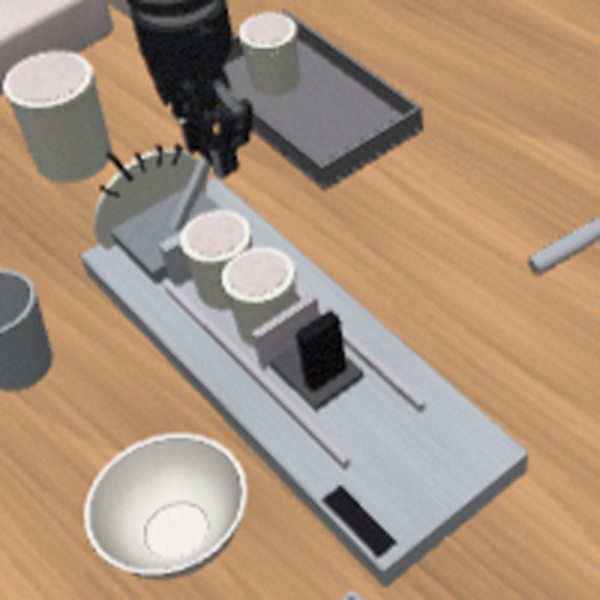

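Emit:
{"name": "arm_command", "arguments": {"commands": [{"xyz": [0, 0, 0], "dr": [0, 0, 0], "gripper": 1}, {"xyz": [0, 0, 0], "dr": [0, 0, 0], "gripper": 1}, {"xyz": [0, 0, 0], "dr": [0, 0, 0], "gripper": 1}, {"xyz": [0, 0, 0], "dr": [0, 0, 0], "gripper": 1}, {"xyz": [0, 0, 0], "dr": [0, 0, 0], "gripper": 1}]}}

```text
t: 50.35
eef_pos: [0.5869, -0.1818, 0.0972]
tool_rot: [-0.52, -0.478, 0.478, 0.522]
ft_force: [-0.1, 5.4, 2.2]
grip_width: 0.0233
```

Emit:
{"name": "arm_command", "arguments": {"commands": [{"xyz": [0, -4.8, -6.3], "dr": [0, 0, 0], "gripper": 1}, {"xyz": [0, -4.2, -6.8], "dr": [0, 0, 0], "gripper": 1}, {"xyz": [0, -3.5, -7.2], "dr": [0, 0, 0], "gripper": 1}, {"xyz": [0, -2.7, -7.6], "dr": [0, 0, 0], "gripper": 1}, {"xyz": [0, -2.0, -7.7], "dr": [0, 0, 0], "gripper": 1}, {"xyz": [0, 0, 0], "dr": [0, 0, 0], "gripper": 1}]}}

```text
t: 51.1
eef_pos: [0.6222, -0.1848, 0.1138]
tool_rot: [-0.52, -0.478, 0.478, 0.522]
ft_force: [-0.2, 5.5, -1.3]
grip_width: 0.0236
```

```bash
python3 pk.py s24; python3 wt.py
```

```text
t 51.15 tcp in warmer [-0.0149 -0.1734] z 0.1138
mean F [ 0.06  5.46 -1.79] sd [0.32 0.59 0.38]
```

View pics/s24.png

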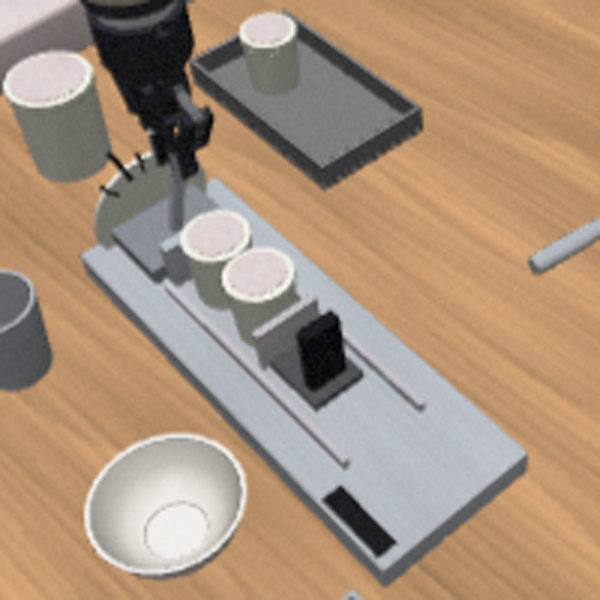

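Lever follows. Continue the arc.

Emit:
{"name": "arm_command", "arguments": {"commands": [{"xyz": [0, -1.2, -7.9], "dr": [0, 0, 0], "gripper": 1}, {"xyz": [0, -0.4, -8], "dr": [0, 0, 0], "gripper": 1}, {"xyz": [0, 0.4, -8], "dr": [0, 0, 0], "gripper": 1}, {"xyz": [0, 1.2, -7.9], "dr": [0, 0, 0], "gripper": 1}, {"xyz": [0, 2, -7.7], "dr": [0, 0, 0], "gripper": 1}, {"xyz": [0, 0, 0], "dr": [0, 0, 0], "gripper": 1}, {"xyz": [0, 0, 0], "dr": [0, 0, 0], "gripper": 1}]}}

```text
t: 52.52
eef_pos: [0.6621, -0.1884, 0.1124]
tool_rot: [-0.521, -0.479, 0.478, 0.521]
ft_force: [1.8, 4.8, 0.6]
grip_width: 0.0237
```

```bash
python3 pk.py s25; python3 wl.py w25 >/dev/null; python3 wt.py
python3 - <<'E'
from h import *
c=robot.camera("wrist")
o=np.array([.6521,-.0134]); th=-.087; Rw=np.array([[np.cos(th),-np.sin(th)],[np.sin(th),np.cos(th)]])
for t in (.8,.9,1.,1.1): print(t,proj(c,np.r_[o+Rw@[.08*np.sin(t-.7),-.175],.05+.08*np.cos(t-.7)]))
E
```

```text
t 52.575 tcp in warmer [ 0.0251 -0.1734] z 0.1123
mean F [0.82 5.29 0.45] sd [0.38 0.58 0.55]
0.8 [[276.68375729 252.54215646]]
0.9 [[276.74166558 266.9199098 ]]
1.0 [[276.80448493 279.39175132]]
1.1 [[276.87036936 289.83532129]]
```

View pics/s25.png

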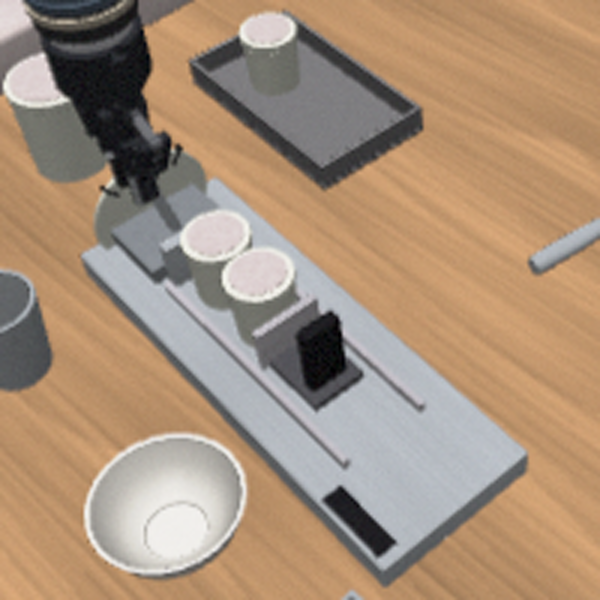

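View pics/w25.png

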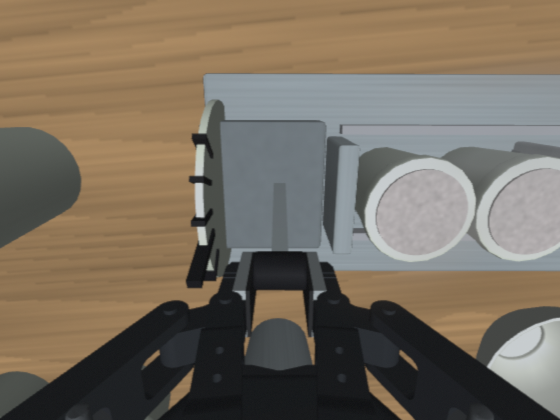

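Emit:
{"name": "arm_command", "arguments": {"commands": [{"xyz": [0, 0, 0], "dr": [0, 0, 0], "gripper": 0.58}, {"xyz": [0, 0, 0], "dr": [0, 0, 0], "gripper": 0.58}, {"xyz": [0, 0, 0], "dr": [0, 0, 0], "gripper": 0.58}, {"xyz": [0, 0, 0], "dr": [0, 0, 0], "gripper": 0.58}, {"xyz": [0, -10, 0], "dr": [0, 0, 0], "gripper": 0.58}, {"xyz": [0, -20, 0], "dr": [0, 0, 0], "gripper": 0.58}, {"xyz": [0, -30, 0], "dr": [0, 0, 0], "gripper": 0.58}, {"xyz": [0, -40, 0], "dr": [0, 0, 0], "gripper": 0.58}, {"xyz": [0, 0, 0], "dr": [0, 0, 0], "gripper": 0.58}, {"xyz": [0, 0, 0], "dr": [0, 0, 0], "gripper": 0.58}]}}

```text
t: 54.42
eef_pos: [0.6618, -0.1895, 0.2124]
tool_rot: [0.521, 0.478, -0.478, -0.521]
ft_force: [-0.4, -0.6, -0.5]
grip_width: 0.0358
```

```bash
python3 wl.py w26 >/dev/null; python3 wt.py
python3 - <<'E'
from h import *
c=robot.camera("wrist")
o=np.array([.6521,-.0134]); th=-.087; Rw=np.array([[np.cos(th),-np.sin(th)],[np.sin(th),np.cos(th)]])
for t in (.8,.9,1.,1.1): print(t,proj(c,np.r_[o+Rw@[.08*np.sin(t-.7),-.175],.05+.08*np.cos(t-.7)]))
E
```

```text
mean F [ 0.07 -0.07 -0.18] sd [0.34 0.48 0.49]
0.8 [[279.05333201 191.7878282 ]]
0.9 [[279.06294249 201.35914162]]
1.0 [[279.07202144 210.11674975]]
1.1 [[279.08043445 217.94669288]]
```

View pics/w26.png

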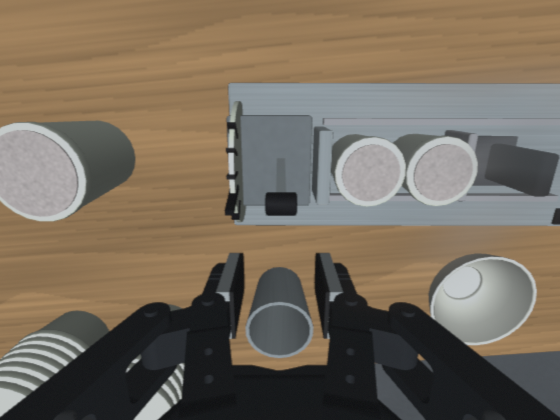

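Emit:
{"name": "arm_command", "arguments": {"commands": [{"xyz": [0, -20, 30], "dr": [0, 0, 0], "gripper": 0.58}, {"xyz": [-20, 0, 50], "dr": [0, 0, 0], "gripper": 0.58}, {"xyz": [-40, 0, 50], "dr": [0, 0, 0], "gripper": 0.58}, {"xyz": [-40, 0, 50], "dr": [0, 0, 0], "gripper": 0.58}, {"xyz": [-50, 0, 40], "dr": [0, 0, 0], "gripper": 0.58}, {"xyz": [-50, 0, 20], "dr": [0, 0, 0], "gripper": 0.58}, {"xyz": [-30, 0, 0], "dr": [0, 0, 0], "gripper": 0.58}, {"xyz": [0, 0, 0], "dr": [0, 0, 0], "gripper": 0.58}]}}

```text
t: 56.02
eef_pos: [0.4058, -0.3969, 0.2322]
tool_rot: [0.522, 0.477, -0.477, -0.522]
ft_force: [-0.1, -0.1, 0.8]
grip_width: 0.0361
```

```bash
python3 - <<'E'
from h import *
o=np.array([.6521,-.0134]); th=-.087; Rw=np.array([[np.cos(th),-np.sin(th)],[np.sin(th),np.cos(th)]])
for n,(a,b,cc,d) in (("scene",(160,260,150,250)),("top",(130,200,330,385))):
    c=robot.camera(n); p=c["pixels"]
    f=6 if n=="scene" else 9
    cv2.imwrite(f"pics/{n}27.png",cv2.resize(p[a:b,cc:d],None,fx=f,fy=f,interpolation=cv2.INTER_CUBIC))
    for t in (0,.8,.9,1.,1.1):
        for dz in (0,): print(n,t,((proj(c,np.r_[o+Rw@[.08*np.sin(t-.7),-.175],.05+.08*np.cos(t-.7)])[0]-[cc,a]+.5)*f-.5).round(0))
E
python3 lid.py t27|grep -E "^\[[34]"
```

```text
scene 0 [304. 177.]
scene 0.8 [181. 211.]
scene 0.9 [166. 222.]
scene 1.0 [151. 234.]
scene 1.1 [137. 247.]
top 0 [210. 434.]
top 0.8 [237. 251.]
top 0.9 [239. 228.]
top 1.0 [241. 206.]
top 1.1 [242. 185.]
[420.9 168.4] [ 27  28 586] [array([ 0.6252, -0.3979]), array([ 0.6245, -0.3966]), array([ 0.621 , -0.3903])]
[395.5 238.2] [ 20  19 298] [array([ 0.407, -0.323]), array([ 0.407, -0.322]), array([ 0.4069, -0.3168])]
```

View pics/scene27.png

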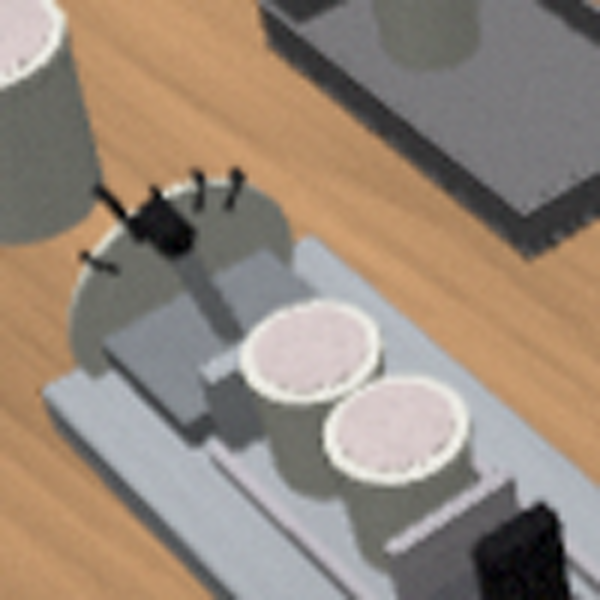

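View pics/top27.png

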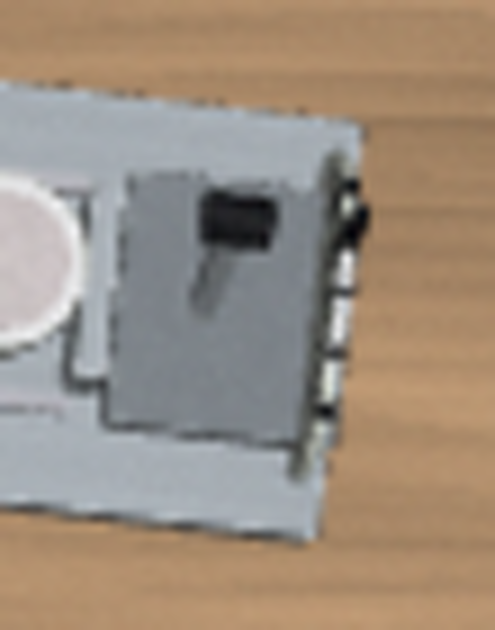

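```bash
python3 go.py 0.6170 -0.1860 0.215 1.484
```

```text
t 56.17 tcp [ 0.4065 -0.3944  0.2323] grip 0.0356 F [0.17 0.29 0.04]
shift mm (in target axes) [ 225.8   17.3 -191.7] dr [-0.0003  0.0002  0.0006] joints [-0.77  0.31  0.09  1.35  0.   -0.68]
```

Emit:
{"name": "arm_command", "arguments": {"commands": [{"xyz": [20, 2, -16], "dr": [0, 0, 0], "gripper": 1}, {"xyz": [40, 3, -34], "dr": [0, 0, 0], "gripper": 1}, {"xyz": [45, 3, -38], "dr": [0, 0, 0], "gripper": 1}, {"xyz": [45, 3, -38], "dr": [0, 0, 0], "gripper": 1}, {"xyz": [40, 3, -34], "dr": [0, 0, 0], "gripper": 1}, {"xyz": [26, 2, -22], "dr": [0, 0, 0], "gripper": 1}, {"xyz": [10, 1, -9.5], "dr": [0, 0, 0], "gripper": 1}, {"xyz": [0, 0, 0], "dr": [0, 0, 0], "gripper": 1}, {"xyz": [0, 20, 0], "dr": [0, 0, 0], "gripper": 1}, {"xyz": [0, 30, 0], "dr": [0, 0, 0], "gripper": 1}, {"xyz": [0, 27, 0], "dr": [0, 0, 0], "gripper": 1}, {"xyz": [0, 15, 0], "dr": [0, 0, 0], "gripper": 1}, {"xyz": [0, 5, 0], "dr": [0, 0, 0], "gripper": 1}, {"xyz": [0, 0, 0], "dr": [0, 0, 0], "gripper": 1}, {"xyz": [0, 0, 0], "dr": [0, 0, 0], "gripper": 1}]}}

```text
t: 58.05
eef_pos: [0.6173, -0.1867, 0.1194]
tool_rot: [0.522, 0.478, -0.478, -0.521]
ft_force: [-0.1, 0.8, -0.3]
grip_width: -0.0002
```

```bash
cat > kn.py <<'E'
import sys
from h import *
o=np.array([.6521,-.0134]); th=-.087; Rw=np.array([[np.cos(th),-np.sin(th)],[np.sin(th),np.cos(th)]])
c=robot.camera("wrist"); p=c["pixels"]; cv2.imwrite(f"pics/{sys.argv[1]}.png",p)
for t in (.8,.9,1.,1.1): print(t,proj(c,np.r_[o+Rw@[.08*np.sin(t-.7),-.175],.05+.08*np.cos(t-.7)]).round(1))
E
python3 kn.py w28; python3 pk.py s28; python3 wt.py
```

```text
0.8 [[281.3 324.8]]
0.9 [[281.2 335.8]]
1.0 [[281.2 344.9]]
1.1 [[281.2 352.2]]
t 58.15 tcp in warmer [-0.0197 -0.1755] z 0.1192
mean F [-0.13  0.14  0.02] sd [0.34 0.36 0.57]
```

View pics/w28.png

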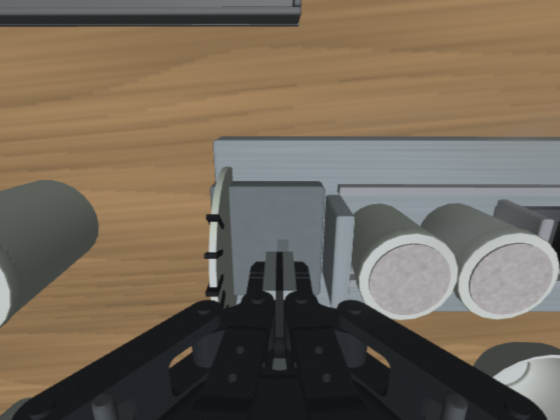

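View pics/s28.png

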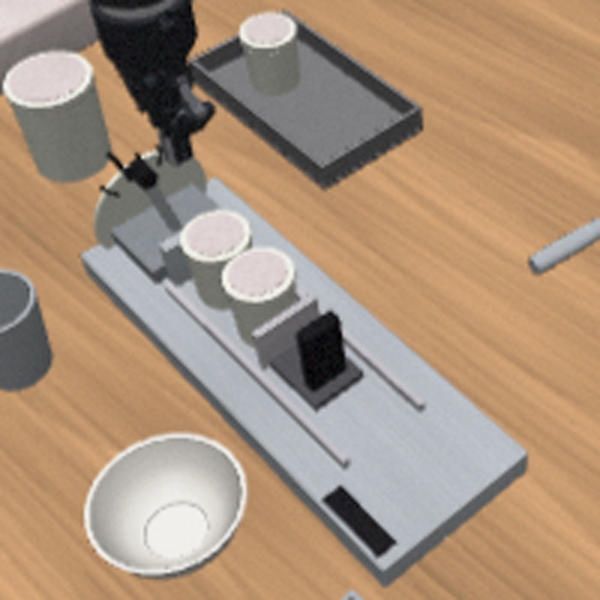

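Emit:
{"name": "arm_command", "arguments": {"commands": [{"xyz": [0, 0, -4], "dr": [0, 0, 0], "gripper": 1}, {"xyz": [0, 0, -4], "dr": [0, 0, 0], "gripper": 1}, {"xyz": [0, 0, -3], "dr": [0, 0, 0], "gripper": 1}, {"xyz": [0, 0, -2], "dr": [0, 0, 0], "gripper": 1}, {"xyz": [0, 0, 0], "dr": [0, 0, 0], "gripper": 1}]}}

```text
t: 59.28
eef_pos: [0.6299, -0.1876, 0.1183]
tool_rot: [-0.521, -0.478, 0.478, 0.521]
ft_force: [0.0, 0.3, -0.3]
grip_width: -0.0002
```

Emit:
{"name": "arm_command", "arguments": {"commands": [{"xyz": [0, 0, -1], "dr": [0, 0, 0], "gripper": 1}, {"xyz": [0, 0, -1], "dr": [0, 0, 0], "gripper": 1}]}}

```text
t: 59.52
eef_pos: [0.6318, -0.1877, 0.1184]
tool_rot: [-0.521, -0.478, 0.478, 0.521]
ft_force: [0.1, -0.7, -0.3]
grip_width: -0.0003
```

Emit:
{"name": "arm_command", "arguments": {"commands": [{"xyz": [0, 0, -1], "dr": [0, 0, 0], "gripper": 1}, {"xyz": [0, 0, -1], "dr": [0, 0, 0], "gripper": 1}]}}

```text
t: 59.78
eef_pos: [0.6338, -0.1879, 0.1184]
tool_rot: [-0.521, -0.478, 0.478, 0.521]
ft_force: [0.5, -0.6, 0.1]
grip_width: 0.0006
```

Emit:
{"name": "arm_command", "arguments": {"commands": [{"xyz": [0, 0, -1], "dr": [0, 0, 0], "gripper": 1}, {"xyz": [0, 0, -1], "dr": [0, 0, 0], "gripper": 1}]}}

```text
t: 60.02
eef_pos: [0.6355, -0.188, 0.1183]
tool_rot: [-0.521, -0.478, 0.478, 0.521]
ft_force: [-1.7, -0.4, 0.6]
grip_width: 0.0
```

```bash
python3 pk.py s29; python3 wt.py
```

```text
t 60.075 tcp in warmer [-0.0012 -0.1754] z 0.1183
mean F [-1.34 -0.26 -0.01] sd [0.56 0.43 0.57]
```

View pics/s29.png

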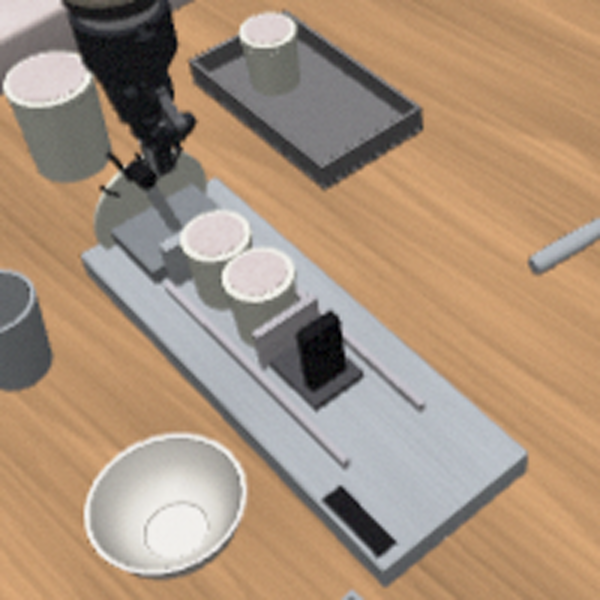

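Emit:
{"name": "arm_command", "arguments": {"commands": [{"xyz": [0, 0, -1], "dr": [0, 0, 0], "gripper": 1}, {"xyz": [0, 0, -1], "dr": [0, 0, 0], "gripper": 1}, {"xyz": [0, 0, -1], "dr": [0, 0, 0], "gripper": 1}, {"xyz": [0, 0, -1], "dr": [0, 0, 0], "gripper": 1}, {"xyz": [0, 0, -1], "dr": [0, 0, 0], "gripper": 1}, {"xyz": [0, 0, -0.5], "dr": [0, 0, 0], "gripper": 1}, {"xyz": [0, 0, 0], "dr": [0, 0, 0], "gripper": 1}, {"xyz": [0, 0, 0], "dr": [0, 0, 0], "gripper": 1}]}}

```text
t: 61.58
eef_pos: [0.6413, -0.1886, 0.1185]
tool_rot: [0.521, 0.478, -0.478, -0.521]
ft_force: [-1.3, 0.5, -1.1]
grip_width: 0.0001
```

```bash
python3 pk.py s30; python3 wt.py
```

```text
t 61.625 tcp in warmer [ 0.0045 -0.1754] z 0.1185
mean F [-1.19  0.27 -0.75] sd [0.39 0.73 0.49]
```

Emit:
{"name": "arm_command", "arguments": {"commands": [{"xyz": [0, 0, 2], "dr": [0, 0, 0], "gripper": 1}, {"xyz": [0, 0, 6], "dr": [0, 0, 0], "gripper": 1}, {"xyz": [0, 0, 12], "dr": [0, 0, 0], "gripper": 1}, {"xyz": [0, -30, 0], "dr": [0, 0, 0], "gripper": 1}, {"xyz": [0, -40, 0], "dr": [0, 0, 0], "gripper": 1}, {"xyz": [0, -30, 0], "dr": [0, 0, 0], "gripper": 1}, {"xyz": [-20, 0, 20], "dr": [0, 0, 0], "gripper": 1}, {"xyz": [-45, 0, 40], "dr": [0, 0, 0], "gripper": 1}, {"xyz": [-45, 0, 40], "dr": [0, 0, 0], "gripper": 1}, {"xyz": [-45, 0, 40], "dr": [0, 0, 0], "gripper": 1}, {"xyz": [-40, 0, 30], "dr": [0, 0, 0], "gripper": 1}, {"xyz": [-20, 0, 15], "dr": [0, 0, 0], "gripper": 1}, {"xyz": [0, 0, 0], "dr": [0, 0, 0], "gripper": 1}, {"xyz": [0, 0, 0], "dr": [0, 0, 0], "gripper": 1}]}}

```text
t: 63.88
eef_pos: [0.4183, -0.3844, 0.2185]
tool_rot: [-0.521, -0.478, 0.478, 0.521]
ft_force: [0.3, -0.1, -0.2]
grip_width: -0.0003
```

```bash
python3 - <<'E'
from h import *
o=np.array([.6521,-.0134]); th=-.087; Rw=np.array([[np.cos(th),-np.sin(th)],[np.sin(th),np.cos(th)]])
for n,(a,b,cc,d) in (("scene",(160,260,150,250)),("top",(130,200,290,385))):
    c=robot.camera(n); p=c["pixels"]
    f=6 if n=="scene" else 8
    cv2.imwrite(f"pics/{n}31.png",cv2.resize(p[a:b,cc:d],None,fx=f,fy=f,interpolation=cv2.INTER_CUBIC))
    cv2.imwrite(f"pics/{n}31f.png",p)
    for t in (.8,.9,1.,1.1):
        for dz in (0,): print(n,t,((proj(c,np.r_[o+Rw@[.08*np.sin(t-.7),-.175],.05+.08*np.cos(t-.7)])[0]-[cc,a]+.5)*f-.5).round(0))
E
python3 lid.py t31|grep -E "^\[[34]"
```

```text
scene 0.8 [181. 211.]
scene 0.9 [166. 222.]
scene 1.0 [151. 234.]
scene 1.1 [137. 247.]
top 0.8 [530. 223.]
top 0.9 [532. 203.]
top 1.0 [534. 183.]
top 1.1 [535. 165.]
[337.2  62.3] [ 15  17 141] [array([ 0.9545, -0.1313]), array([ 0.9528, -0.1309]), array([ 0.9441, -0.1286])]
[357.6 112.3] [ 17  12 121] [array([ 0.7966, -0.1986]), array([ 0.7953, -0.1979]), array([ 0.7892, -0.1946])]
[420.9 168.5] [ 27  28 586] [array([ 0.625 , -0.3979]), array([ 0.6243, -0.3966]), array([ 0.6208, -0.3902])]
[395.5 238.2] [ 20  19 299] [array([ 0.4071, -0.323 ]), array([ 0.4071, -0.3219]), array([ 0.4069, -0.3167])]
```

View pics/scene31.png

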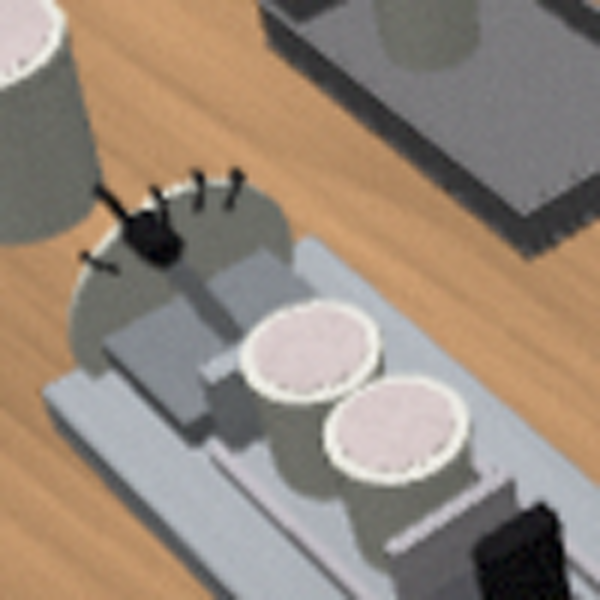

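View pics/top31.png

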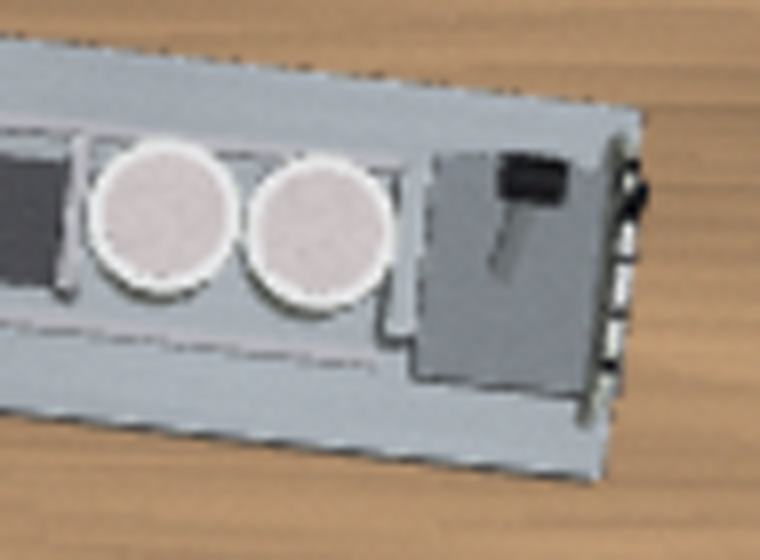

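View pics/scene31f.png

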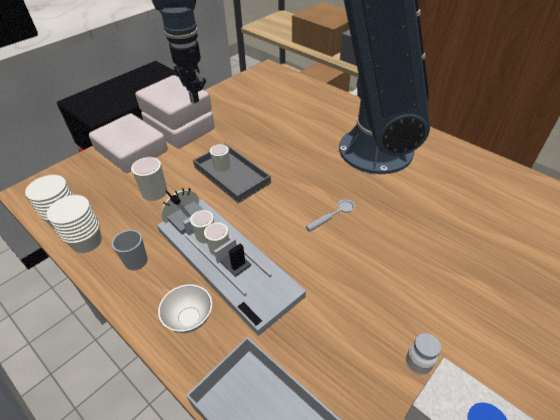

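Run:
```python
from h import *
c=robot.camera("top"); o=np.array([.6521,-.0134]); th=-.087; Rw=np.array([[np.cos(th),-np.sin(th)],[np.sin(th),np.cos(th)]])
for q in [(320,232),(163,216)]:
    print(((cast(c,(np.array(q)+.5)/8-.5+[290,130],.1)[0][:2]-o)@Rw).round(4))
print(robot.read_state()["t"]); print(robot.sign_off())
```

```text
[ 0.0004 -0.0991]
[-0.0003 -0.0389]
64.075
the job is handed in; nothing more can be done
None
```

I handed the job in at about 64 s of the 210 s, with every check I made passing; the sign-off gives no verdict.

- **Weighing:** I found three tubs. One was empty, reading about 0.5 N when lifted. Two were full, reading about 2.3 N and 2.8 N. One of the full tubs had been knocked aside before I reached it, so I located it again before gripping.
- **Placing:** The empty tub stands upright in the crate. The full tubs stand in the lane within 1 mm of its centre line, at y = -99 mm and -39 mm in the warmer's frame.
- **Jaw:** I pushed it slowly until the row stopped against the end stop, held it there at about 16 N (highest reading 19 N), and left it. The last picture shows pad, tubs and stop touching.
- **Heat lever:** The first move, pinching the knob, stopped short: all three cameras put it at about 0.91 to 0.94 rad instead of 1.0. I corrected it with a small push. The two camera views and the fingers' contact position then put it at about 1.0 to 1.015 rad. A possible 2 mm calibration error could make that about 0.985, still within tolerance.
- **Bystanders:** In the final pictures the tall tub, sauce jar and spoon are where they started.

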